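# Refit the upper deck of a two-tier worktop rack by its flush tip-up pull

### The job

The upper deck of the spice rack has been washed and lies on the drying mat: put it back on its stand. Gently press down the short ribbed tail of the steel pull set flush in the deck so that its long end tips up, lift the deck by that end and lower it gently, either way round, until all four corner holes have dropped over the posts and it sits fully home before you let go. Then fold the pull down flush again, and leave everything else standing where it is.

Things in the scene. Friction and masses are not known exactly. Their poses are not given: they have to be found in the camera images.
- deck: Loose upper deck: pale bamboo, 200 (x) x 140 (y) mm, 0.45 to 0.75 kg. Origin: centre of its underside, z up. Board 8 mm thick, from 22 to 30 mm above the origin; below it two battens (180 x 8 mm at y = +-34) and a steel well reach down to origin height. 12 mm through holes at x = +-84, y = +-54 mm. Lies flat on the mat at any yaw, left or right of the robot, the stand on the other side.
- deck_top (a point): Centre of the deck's top face, 30 mm above its origin. The steel pull lies flush here in a slot along the deck's x. Round the pull's tail the slot widens to a dark well, 46 mm wide (y) from x = 0 to -46 mm and 26 mm deep: room for closed fingertips to follow the tail down.
- pull (a joint): Hinge of the steel pull, a flat bar 94 x 30 x 6 mm on a cross pin (along the deck's y, 27 mm above its origin). 0 = flush, grows as the long end rises, stop at 0.80 rad. Friction hinge, 0.07 N m (3 to 5 N on the tail): stays as left. Ribbed short tail: 30 mm from the pin to deck -x; long end: 64 mm to deck +x. Flush it cannot be gripped; raised, pinch its sides (30 mm apart) from above.
- pull_tail (a point): The place to press: on the pull's top face, 24 mm from the pin on the ribbed tail; its axes turn with the pull (x along the bar towards the long end, y along the pin).
- pull_tip (a point): On the pull's top face on the long end, 54 mm from the pin, 10 mm short of its end; the place to pinch when it is raised. Same axes as pull_tail.
- stand: Fixed lower half of the rack: bamboo base 210 (x) x 150 (y) x 12 mm, four steel posts at x = +-84, y = +-54 mm. Origin: centre of the base's underside, z up. Each post has a 21 mm collar, its top 120 mm above the origin, then a 10 mm spigot: straight for 12 mm, tapered for 6 mm to an 8 mm tip at 138 mm. With the deck home on the collars its origin is 98 mm above this one. Two jars stand on it.
- stand_seat (a point): Centre of the four posts at the height of the collar tops; axes of the stand.
- mat: Round grey silicone drying mat under the deck, 230 mm across, 4 mm thick, fixed to the worktop (worktop top: height 0); origin under its centre.
- jar_a: Brown spice jar on the stand's base, 42 mm across, 68 mm high; origin under its centre. Bystander.
- jar_b: Olive spice jar on the stand's base, 42 mm across, 68 mm high; origin under its centre. Bystander.
- mill: Dark turned wooden pepper mill, 44 mm across, 120 mm high, standing between the deck and the stand; origin under its centre. Bystander.
- mug: White mug, 80 mm across, 90 mm high, beyond; origin under its centre. Bystander.
- bowl: White bowl, 120 mm across, 50 mm high, beyond; origin under its centre. Bystander.
- spoon: Steel serving spoon with a wooden handle, 220 mm long, lying between the robot and the deck or stand, on the left; origin under its middle, handle to its -x. Bystander.
- salt: Glass salt jar with a steel cap, 44 mm across, 85 mm high, on the far left; origin under its centre. Bystander.
- tin: Steel tin with a paper label, 72 mm across, 100 mm high, on the far right; origin under its centre. Bystander.

How it is judged:
On the way, in this order (a step that is already met when the one before it is completed fails the run):
1. the pull's long end has been tipped up with the deck still lying on the mat (value of joint pull above 0.35 rad and height (world z) of deck below 0.014 m), for 0.2 s.
2. the deck is lifted clear, held by the gripper (height (world z) of deck above 0.06 m and contact force between the fingers and deck above 1 N), for 0.2 s.
3. the deck is home on the collars, all four posts through its holes, while still held (z of deck in the frame of stand between 0.09 and 0.102 m and horizontal distance between deck and stand below 0.004 m and angle between the x axis of deck and the x axis of stand, either way round below 0.06 rad and angle between deck's own z axis and vertical below 0.05 rad and contact force between the fingers and deck above 1 N), for 0.1 s.
At the end, for the whole second after the job is handed in: The deck lies level (0.03 rad) on the four collars, a post through each corner hole: origin 94 to 101 mm above the stand's, within 4 mm sideways, long sides parallel within 0.05 rad, either way round; pull flush (under 0.08 rad); all at rest and bystanders in place (z of deck in the frame of stand between 0.094 and 0.101 m and horizontal distance between deck and stand below 0.004 m and angle between the x axis of deck and the x axis of stand, either way round below 0.05 rad and angle between deck's own z axis and vertical below 0.03 rad and value of joint pull below 0.08 rad and linear speed of each of deck, jar_a, jar_b, mill, mug, bowl, spoon, salt, tin below 0.03 m/s); the robot touches nothing.
It fails at once if a bystander was moved by more than 30 mm or tipped (distance of any of jar_a, jar_b, mill, mug, bowl, spoon, salt, tin from where it was at the start of the episode above 0.03 m or angle between any of jar_a, jar_b, mill, mug, bowl, spoon, salt, tin's own z axis and vertical above 0.4 rad).
It fails at once if the deck was slammed or forced onto the stand (over 40 N) (contact force between deck and stand above 40 N).
It fails at once if the deck or its pull was pressed hard against the mat (over 40 N) (contact force between deck and mat above 40 N).
It also fails if it takes over 54 s, if anything falls off the work surface, if the arm or the gripper's body presses on something with over 40 N, if the wrist force passes 120 N, or if a joint passes its speed limit or range.

### The arm

A 6-joint arm with a two-finger parallel gripper is mounted at the origin on the work surface. World frame = base frame: x ahead of the robot, y to its left, z up, the work surface at z = 0. Lengths are in m, angles in rad, forces in N, time in s.
With the tool pointing down it reaches from about 0.4 to 0.825 m from the base axis. Payload 7 kg.
Tool frame: the origin (TCP) lies at the very end of the fingers, on their centre line; the grasp point (between the pads) lies arm.hold_point_z behind it (arm.hold_point_z is the distance from the TCP to the grasp point, in m); z points along the fingers, y is the line along which they close (so a half turn about z gives the same grasp; the last joint's range is limited). The gripper opens to 88 mm and grips with 3 to 60 N. Pads are 19 mm wide; open, the fingers measure 130 mm over their backs; the gripper's body (78 mm by 193 mm) begins 47 mm behind the grasp point.
Start: joints at [-0.83, 0.359, 0.012, 0, -1.224, -0.288], TCP at [0.295, -0.607, 0.227] pointing down, gripper open.
Joint ranges: [-3.07, 3.07], [-1.43, 2.12], [-1.02, 1.25], [-3.03, 1.67], [-3.05, -0], [-3.03, 3.03]. Speed limits (rad/s): [2.39, 2.39, 3.01, 3.14, 3.14, 3.14].

### API

Orientations are given as [roll, pitch, yaw] about the fixed x, y, z axes, in that order (R = Rz(yaw) Ry(pitch) Rx(roll)).
In Python, from station import arm gives the robot as it stands.
- The arm moves only by the shell command python3 nudge.py [FORCE], which reads ROWS from standard input. ROWS is one flat JSON list of numbers that holds 1 to 20 rows one after another, with no inner brackets; each row has 5 numbers: the finger opening in m, then dx, dy, dz in m, then a turn about the tool's z in rad; each row is the pose to reach, as a shift and turn from the pose commanded when the command began, along the tool's axes at that moment; what a row does not reach only later rows make up. A row lasts 1/12 s, in which the tool goes at most 0.0417 m and 0.125 rad, less where a joint would pass 70% of its speed; a pose out of reach is approached as far as the arm can. The fingers move at their own pace and stop on an object; FORCE is the grip in N (left out, the last holds). Time passes only in rows, so rows that do not move let the fingers close. It prints the time, the measured TCP pose, the force, the opening and the grip force at its end. Input that does not fit is refused with a message, and nothing moves.
- arm.get_state(): the state, without advancing time (a new reading comes with each control period).
- arm.grab_frame(name): name is "scene" or "top" or "wrist"; returns the picture (420x560x3 uint8, red, green, blue); there is no depth.
- arm.camera_params(name): a dict with "fx", "fy", "cx", "cy" (pixels), "D" ([k1, k2, p1, p2, k3] as OpenCV has them; the pictures are not rectified), "T" (4x4, takes a point from camera to world coordinates); the wrist camera has in their place "hand_eye" (4x4, takes a point from camera to tool coordinates, whose origin is the TCP and whose axes are the flange's). Camera axes: x right, y down, z forward; pixel columns grow to the right and rows downward; lengths in m; the calibration is good to about 2 mm. A picture is of the moment at which its call begins: read the wrist's pose just before it. camera_params takes no time and is no camera call.
- arm.job_done(): hands the job in; it is judged then, once.
The state is a dict: "t": time; "q": joint angles; "qd": joint speeds; "joint_efforts": joint torques, N m; "eef_pos": TCP position; "ee_rot": TCP orientation; "force": force on the tool from outside, world axes, zero at the start; "moment": the same for the moment, N m; "width": finger opening in m; "gripper_force": force on a finger pad.
Only numpy, scipy, OpenCV 4.12 (cv2) and the standard library are available. Lean on these libraries where they do the work, as an engineer would, in place of code of your own. Each camera call takes 0.05 s, during which the arm holds its last target. There are 200 camera calls.

## Working session

There is one attempt and no reset: what is moved stays moved. The work goes in short steps, Python scripts to look and compute and a shell command to move; the robot and the scene stay as the last step left them, time stands still between calls to the robot, and variables do not carry over. Pictures are saved under pics/ and viewed, at most 10 in all, crops included, and the job is handed in when it is done.

```bash
ls; mkdir -p pics; python3 - <<'E'
from station import arm
import cv2,numpy as np
s=arm.get_state();print(s['t'],s['eef_pos'],s['ee_rot'],s['width'],arm.hold_point_z)
for n in['top','scene']:
    f=arm.grab_frame(n);cv2.imwrite(f'pics/{n}0.png',f[:,:,::-1])
    p=arm.camera_params(n);print(n,{k:np.round(v,4).tolist() for k,v in p.items()})
print(arm.camera_params('wrist'))
E
```

```text
nudge.py
pics
station.py
0.0 [ 0.29508803 -0.6065394   0.22561485] [ 3.13992184e+00 -1.60988179e-04 -2.68886700e+00] 0.087557346379718 0.0188
top {'fx': 528.2648, 'fy': 528.2648, 'cx': 272.8225, 'cy': 216.2783, 'D': [-0.1738, 0.0, 0.0, 0.0, 0.0], 'T': [[0.028, -0.9977, 0.061, 0.419], [-0.9995, -0.0269, 0.0191, -0.0082], [-0.0174, -0.0615, -0.998, 1.6717], [0.0, 0.0, 0.0, 1.0]]}
scene {'fx': 406.7616, 'fy': 406.7616, 'cx': 281.8537, 'cy': 211.3474, 'D': [-0.0684, 0.0, 0.0, 0.0, 0.0], 'T': [[0.639, 0.4253, -0.6409, 1.2805], [0.7692, -0.3562, 0.5305, -0.6226], [-0.0027, -0.832, -0.5548, 0.7365], [0.0, 0.0, 0.0, 1.0]]}
{'fx': 346.7097545929534, 'fy': 346.7097545929534, 'cx': 285.3795520195178, 'cy': 199.23890733698738, 'D': array([-0.01095593,  0.        ,  0.        ,  0.        ,  0.        ]), 'hand_eye': array([[-4.09815835e-04, -9.53950806e-01, -2.99962818e-01,
         8.17352296e-02],
       [ 9.99999875e-01, -3.04930229e-04, -3.96473625e-04,
         8.97352479e-04],
       [ 2.86748604e-04, -2.99962943e-01,  9.53950811e-01,
        -1.57867487e-01],
       [ 0.00000000e+00,  0.00000000e+00,  0.00000000e+00,
         1.00000000e+00]])}
```

View pics/top0.png

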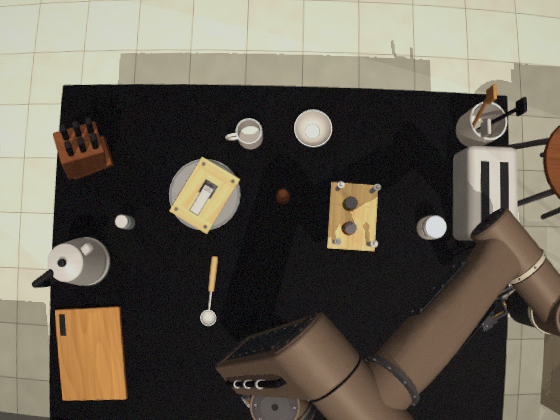

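The top view shows the deck on the mat at about (205,195), with the dark well at its upper right. The stand is at about (354,216) and the mill at (283,196). I'll enlarge the deck and stand.

```bash
python3 - <<'E'
import cv2,numpy as np
f=cv2.imread('pics/top0.png')
a=cv2.resize(f[150:240,160:250],(540,540),interpolation=cv2.INTER_CUBIC)
b=cv2.resize(f[175:256,320:386],None,fx=6.667,fy=6.667,interpolation=cv2.INTER_CUBIC)[:540,:260*1+200]
im=np.zeros((540,800,3),np.uint8);im[:,:540]=a
cv2.imwrite('pics/c1.png',a)
cv2.imwrite('pics/c2.png',cv2.resize(f[175:255,320:390],None,fx=7,fy=7,interpolation=cv2.INTER_CUBIC))
E
```

```text
(no output)
```

View pics/c1.png

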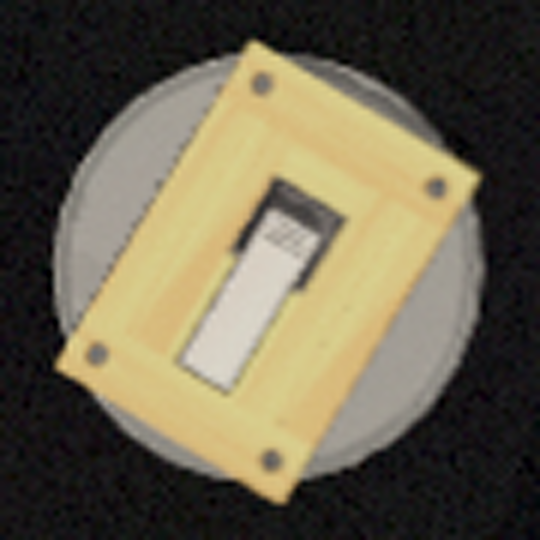

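View pics/c2.png

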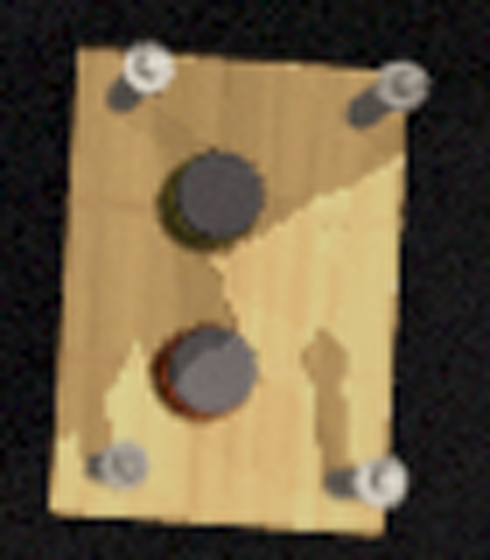

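Deck holes in the crop: tail side (262,84) and (436,188), long-end side (96,355) and (272,460). The tail points up and to the right. Post tips in the stand crop: (150,67), (405,85), (124,465), (382,482).

```bash
cat > h.py <<'E'
from station import arm
import cv2,numpy as np
from scipy.spatial.transform import Rotation as R
from scipy.optimize import least_squares
def campose(n):
    p=arm.camera_params(n)
    if 'T' in p: T=p['T']
    else:
        s=arm.get_state();M=np.eye(4);M[:3,:3]=R.from_euler('xyz',s['ee_rot']).as_matrix();M[:3,3]=s['eef_pos'];T=M@p['hand_eye']
    return p,np.array(T)
def K(p): return np.array([[p['fx'],0,p['cx']],[0,p['fy'],p['cy']],[0,0,1.]])
def proj(P,p,T):
    W=np.linalg.inv(T);return cv2.projectPoints(np.asarray(P,float),cv2.Rodrigues(W[:3,:3])[0],W[:3,3],K(p),np.array(p['D'],float))[0][:,0]
def back(uv,z,p,T):
    n=cv2.undistortPoints(np.asarray(uv,float)[:,None],K(p),np.array(p['D'],float))[:,0]
    d=np.c_[n,np.ones(len(n))]@T[:3,:3].T;return T[:3,3]+d*((z-T[2,3])/d[:,2])[:,None]
def fit(uv,pts,p,T,x0):
    """pose x,y,yaw of local pts (heights = world z)"""
    def f(v):
        c,s=np.cos(v[2]),np.sin(v[2]);P=np.asarray(pts,float)
        return (proj(np.c_[v[0]+c*P[:,0]-s*P[:,1],v[1]+s*P[:,0]+c*P[:,1],P[:,2]],p,T)-uv).ravel()
    r=least_squares(f,x0);return r.x,np.abs(r.fun).max()
def totool(target,yaw=None):
    s=arm.get_state();M=R.from_euler('xyz',s['ee_rot'])
    return M.inv().apply(np.array(target)-s['eef_pos'])
E
python3 - <<'E'
from h import *
p,T=campose('top')
d=(np.array([[272,460],[96,355],[436,188],[262,84]])+.5)/6-.5+[160,150]
L=np.array([[84,54],[84,-54],[-84,54],[-84,-54]])/1e3
b=back(d,.034,p,T);v=b[:2].mean(0)-b[2:].mean(0)
print(fit(d,np.c_[L,[.034]*4],p,T,[*b.mean(0)[:2],np.arctan2(v[1],v[0])]))
st=(np.array([[150,67],[405,85],[124,465],[382,482]])+.5)/7-.5+[320,175]
# stand +x taken towards image top (world +x): y+ = image left
L2=np.array([[84,54],[84,-54],[-84,54],[-84,-54]])/1e3
b=back(st,.138,p,T)
print(fit(st,np.c_[L2,[.138]*4],p,T,[*b.mean(0)[:2],0]))
E
```

```text
(array([0.58064186, 0.24069085, 2.62963861]), np.float64(0.39772539631408677))
(array([ 0.52684467, -0.22561006, -0.04305118]), np.float64(0.3162986114023738))
```

```bash
cat >> h.py <<'E'
def plan(x,y,z,yaw):
    s=arm.get_state();t=totool([x,y,z]);dy=(s['ee_rot'][2]-yaw+np.pi)%(2*np.pi)-np.pi
    print('t',round(s['t'],2),'pos',np.round(s['eef_pos'],4),'rpy',np.round(s['ee_rot'],4),'-> dxyz',np.round(t,4),'turn',round(dy,4),'q',np.round(s['q'],2),'F',np.round(s['force'],1),'w',round(s['width'],4))
E
python3 -c "
from h import *
plan(.527,-.226,.30,-.044)"
echo '[0.04,-0.1,0.06,-0.074,-0.5,0.0,-0.375,0.241,-0.074,-1.2,0.0,-0.375,0.241,-0.074,-1.2,0.0,-0.375,0.241,-0.074,-1.2,0.0,-0.375,0.241,-0.074,-1.2,0.0,-0.375,0.241,-0.074,-1.2,0.0,-0.375,0.241,-0.074,-1.2,0.0,-0.375,0.241,-0.074,-2.3,0.0,-0.375,0.241,-0.074,-2.3,0.0,-0.375,0.241,-0.074,-2.3,0.0,-0.375,0.241,-0.074,-2.3,0.0,-0.375,0.241,-0.074,-2.3,0.0,-0.375,0.241,-0.074,-2.3,0.0,-0.375,0.241,-0.074,-2.3,0.0,-0.375,0.241,-0.074,-2.3,0.0,-0.375,0.241,-0.074,-2.3,0.0,-0.375,0.241,-0.074,-2.3,0.0,-0.375,0.241,-0.074,-2.3,0.0,-0.375,0.241,-0.074,-2.3,0.0,-0.375,0.241,-0.074,-2.3]' | python3 nudge.py 5
python3 -c "
from h import *
plan(.527,-.226,.30,-.044)"
```

```text
t: 1.77
eef_pos: [0.5268, -0.2261, 0.3002]
ee_rot: [3.142, 0.001, -0.386]
force: [0.3, 0.5, 0.6]
width: 0.0006
gripper_force: 0.0
t 1.77 pos [ 0.5268 -0.2261  0.3002] rpy [ 3.1415e+00  8.0000e-04 -3.8650e-01] -> dxyz [ 0.0001 -0.0001  0.0002] turn -0.3425 q [-0.06  0.15 -0.1  -0.   -1.32  1.25] F [0.3 0.5 0.6] w 0.0006
```

```bash
python3 - <<'E'
from h import *
p,T=campose('wrist');np.save('Tw1',T)
f=arm.grab_frame('wrist');cv2.imwrite('pics/w1.png',f[:,:,::-1])
v=[.5268,-.2256,-.043]
L=np.array([[84,54,138],[84,-54,138],[-84,54,138],[-84,-54,138]])/1e3
c,s=np.cos(v[2]),np.sin(v[2])
print(proj(np.c_[v[0]+c*L[:,0]-s*L[:,1],v[1]+s*L[:,0]+c*L[:,1],L[:,2]],p,T))
plan(.601,.228,.23,-.512)
E
```

```text
[[197.26669422 113.6251245 ]
 [311.29659027  70.48870219]
 [263.61930317 270.37100922]
 [364.07131078 238.0264666 ]]
t 1.82 pos [ 0.5269 -0.2261  0.3002] rpy [ 3.1415e+00  7.0000e-04 -3.9010e-01] -> dxyz [-0.1041 -0.4482  0.0702] turn 0.1219 q [-0.06  0.15 -0.1  -0.   -1.32  1.25] F [-0.4 -0.3 -0.5] w 0.0005
```

View pics/w1.png

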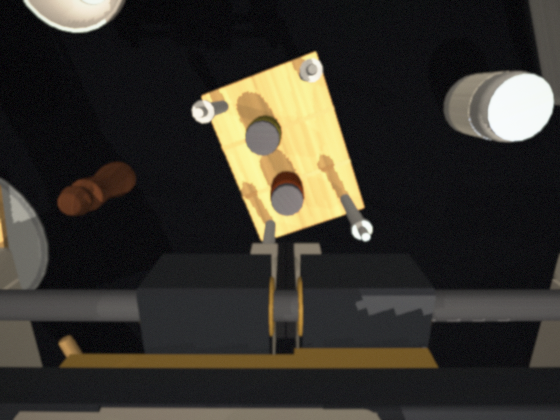

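The post tips show at (202,111), (312,69) and (364,237), close to the prediction, and the gripper hides the fourth. I'll back off to get all four in view.

```bash
echo '[0,-0.04,0,0.02,0,0,-0.08,0,0.03,0,0,-0.1,0,0.03,0,0,-0.1,0,0.03,0,0,-0.1,0,0.03,0]' | python3 nudge.py 5
python3 - <<'E'
from h import *
p,T=campose('wrist');np.save('Tw2',T)
f=arm.grab_frame('wrist');cv2.imwrite('pics/w2full.png',f[:,:,::-1])
v=[.5268,-.2256,-.043]
L=np.array([[84,54,138],[84,-54,138],[-84,54,138],[-84,-54,138]])/1e3
c,s=np.cos(v[2]),np.sin(v[2])
q=proj(np.c_[v[0]+c*L[:,0]-s*L[:,1],v[1]+s*L[:,0]+c*L[:,1],L[:,2]],p,T);print(q)
o=np.zeros((600,600,3),np.uint8)
for i in range(4):
    x,y=np.round(q[i]).astype(int);x0=max(0,x-15);y0=max(0,y-15);print(i,x0,y0)
    g=cv2.resize(f[y0:y0+30,x0:x0+30],(300,300),interpolation=cv2.INTER_CUBIC)[:,:,::-1]
    o[i//2*300:i//2*300+300,i%2*300:i%2*300+300]=g
cv2.imwrite('pics/w2.png',o)
plan(.601,.228,.23,-.512)
E
```

```text
t: 2.23
eef_pos: [0.4338, -0.1881, 0.2712]
ee_rot: [-3.141, -0.001, -0.39]
force: [0.5, -0.4, 0.4]
width: 0.0004
gripper_force: 0.0
[[177.20185015 -23.0252319 ]
 [316.50702358 -82.45232878]
 [259.64260245 184.36413996]
 [379.83553973 141.9302707 ]]
0 162 0
1 302 0
2 245 169
3 365 127
t 2.28 pos [ 0.4347 -0.1882  0.2712] rpy [-3.1412e+00 -1.5000e-03 -3.8990e-01] -> dxyz [-0.0044 -0.4482  0.0414] turn 0.1221 q [ 0.01 -0.01 -0.34  0.   -1.24  1.17] F [ 0.1 -0.3 -0. ] w 0.0005
```

View pics/w2.png

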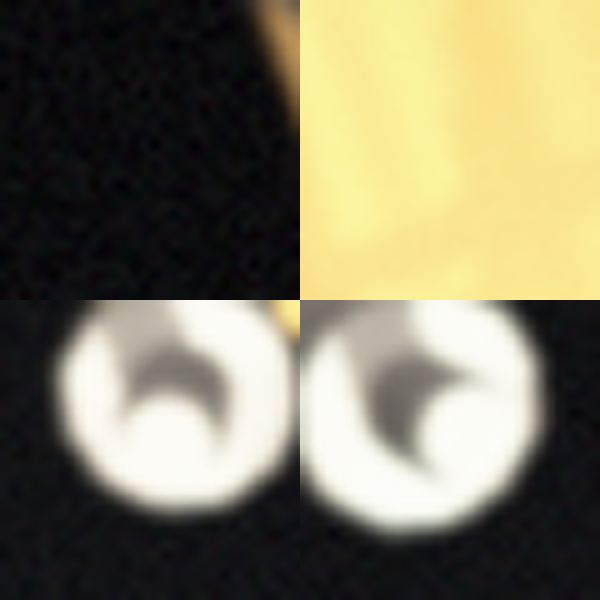

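In this view the two near post tips are at about (261.5,182.0) and (380.2,140.4), while the far pair are out of frame. I'll enlarge the far tips in w1.

```bash
python3 - <<'E'
import cv2,numpy as np
f=cv2.imread('pics/w1.png')
cv2.imwrite('pics/w1c.png',np.hstack([cv2.resize(f[y:y+30,x:x+30],(260,260),interpolation=cv2.INTER_CUBIC) for x,y in[(187,96),(297,55),(349,223)]]))
E
```

```text
(no output)
```

View pics/w1c.png

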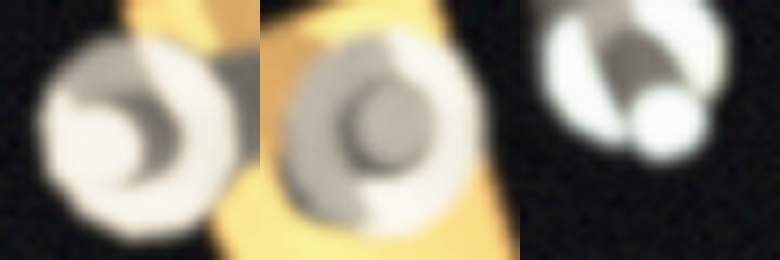

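```bash
echo '[0,-0.02,-0.042,0,0,0,-0.04,-0.084,0,0.12,0,-0.08,-0.4,0.035,0.122,0,-0.08,-0.4,0.035,0.122,0,-0.08,-0.4,0.035,0.122,0,-0.08,-0.4,0.035,0.122,0,-0.08,-0.4,0.035,0.122,0,-0.08,-0.4,0.035,0.122,0,-0.08,-0.4,0.035,0.122,0,-0.08,-0.445,0.035,0.122,0,-0.08,-0.445,0.035,0.122,0,-0.08,-0.445,0.035,0.122]' | python3 nudge.py 5
python3 - <<'E'
from h import *
p,T=campose('wrist');np.save('Tw3',T)
f=arm.grab_frame('wrist');cv2.imwrite('pics/w3.png',f[:,:,::-1])
plan(.601,.228,.1,-.512)
E
```

```text
t: 3.28
eef_pos: [0.5315, 0.2594, 0.2335]
ee_rot: [3.14, -0.0, -0.509]
force: [0.7, -0.4, 0.5]
width: 0.0001
gripper_force: 0.0
t 3.33 pos [0.5309 0.258  0.2334] rpy [ 3.1395e+00  4.0000e-04 -5.0940e-01] -> dxyz [ 0.0759 -0.0083  0.1334] turn 0.0026 q [ 0.78  0.22 -0.17  0.   -1.19  0.28] F [ 0.2  0.5 -0.1] w 0.0006
```

View pics/w3.png

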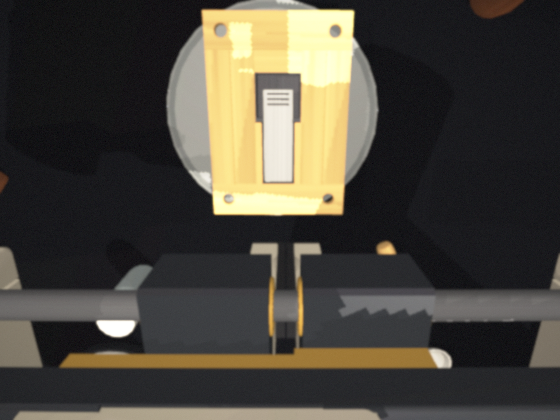

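The tips in w1 are at (198.7,112.3), (311.6,68.6) and (365.6,236.9). The w3 view shows the deck holes at (220,30), (335,31), (228,198) and (328,198), with the pull centred at x≈278.5 and its ribbed tail at y≈98.

```bash
python3 - <<'E'
from h import *
p=arm.camera_params('wrist');T1,T2,T3=[np.load(f'Tw{i}.npy') for i in(1,2,3)]
L=np.array([[84,54,138],[84,-54,138],[-84,54,138],[-84,-54,138]])/1e3
pt=arm.camera_params('top');st=(np.array([[150,67],[405,85],[124,465],[382,482]])+.5)/7-.5+[320,175]
def W(v,P):
    c,s=np.cos(v[2]),np.sin(v[2]);return np.c_[v[0]+c*P[:,0]-s*P[:,1],v[1]+s*P[:,0]+c*P[:,1],P[:,2]]
u1=np.array([[198.7,112.3],[311.6,68.6],[365.6,236.9]]);u2=np.array([[261.5,182.],[380.2,140.4]])
f=lambda v:np.r_[(proj(W(v,L[[0,1,3]]),p,T1)-u1).ravel(),(proj(W(v,L[2:]),p,T2)-u2).ravel()]
r=least_squares(f,[.527,-.226,-.043]);print('stand wrist',r.x,np.round(r.fun,1))
print('w1 only',fit(u1,L[[0,1,3]],p,T1,r.x),'w2 only',fit(u2,L[2:],p,T2,r.x))
Ld=np.array([[-84,-54,34],[-84,54,34],[84,-54,34],[84,54,34]])/1e3
uh=np.array([[220,30],[335,31],[228,198],[328,198.]])
x,e=fit(uh,Ld,p,T3,[.58,.24,2.63]);print('deck wrist',x,e)
print(proj(W(x,np.array([[-.03,0,.034],[.064,0,.034],[-.03,-.015,.034],[-.03,.015,.034]])),p,T3))
E
```

```text
stand wrist [ 0.52777776 -0.22698781 -0.04144805] [-0.6 -0.2  0.6  0.1 -0.4 -0.3 -0.7  0.8  1.  -0.3]
w1 only (array([ 0.52760245, -0.22713098, -0.0391197 ]), np.float64(0.5834301438300145)) w2 only (array([ 0.5279645 , -0.22729945, -0.0459936 ]), np.float64(0.938902710400896))
deck wrist [0.58019702 0.24099926 2.62760491] 1.932787025932555
[[277.71051981  89.34685745]
 [277.92850448 181.87673475]
 [262.45638729  89.28554207]
 [292.96051257  89.41283007]]
```

```bash
python3 -c "
from h import *
plan(.607,.2258,.045,-.5136)"
```

```text
t 3.33 pos [0.5309 0.258  0.2334] rpy [ 3.1395e+00  4.0000e-04 -5.0940e-01] -> dxyz [ 0.0823 -0.0094  0.1884] turn 0.0042 q [ 0.78  0.22 -0.17  0.   -1.19  0.28] F [ 0.2  0.5 -0.1] w 0.0006
```

```bash
echo '[0,0.04,-0.005,0.02,0.004,0,0.08,-0.009,0.05,0.004,0,0.082,-0.009,0.09,0.004,0,0.082,-0.009,0.13,0.004,0,0.082,-0.009,0.16,0.004,0,0.082,-0.009,0.18,0.004,0,0.082,-0.009,0.188,0.004,0,0.082,-0.009,0.188,0.004,0,0.082,-0.009,0.188,0.004,0,0.082,-0.009,0.188,0.004]' | python3 nudge.py 5
python3 - <<'E'
from h import *
plan(.607,.2258,.019,-.5136)
f=arm.grab_frame('wrist');cv2.imwrite('pics/w4.png',cv2.resize(f[60:300,170:390],None,fx=2.5,fy=2.5,interpolation=cv2.INTER_CUBIC)[:,:,::-1])
E
```

```text
t: 4.17
eef_pos: [0.6065, 0.2223, 0.0495]
ee_rot: [-3.139, -0.002, -0.515]
force: [0.0, 0.4, 0.7]
width: 0.0007
gripper_force: 0.0
t 4.17 pos [0.6065 0.2223 0.0495] rpy [-3.139e+00 -1.600e-03 -5.146e-01] -> dxyz [-0.0013 -0.0032  0.0305] turn -0.001 q [ 0.65  0.47 -0.26  0.   -0.84  0.4 ] F [0.  0.4 0.7] w 0.0007
```

View pics/w4.png

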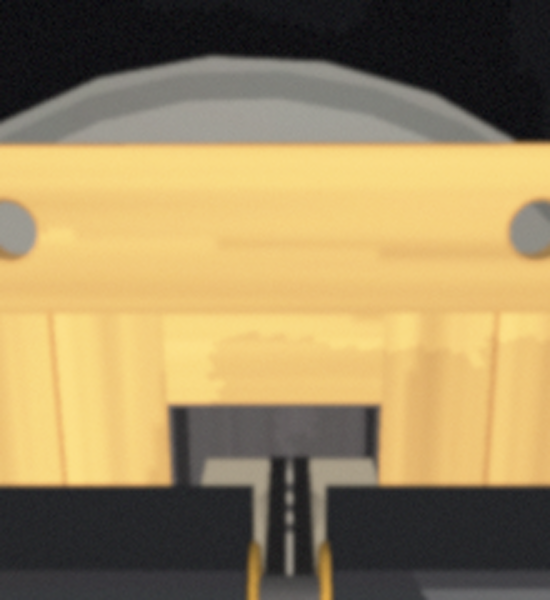

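The closed fingers, 203 to 378 in the crop, sit about 3 mm right of the well, 170 to 380. That agrees with the pose error, so I'll shift tool y by −3 mm and approach.

```bash
echo '[0,-0.001,-0.003,0.003,0,0,-0.001,-0.003,0.006,0,0,-0.001,-0.003,0.009,0,0,-0.001,-0.003,0.011,0,0,-0.001,-0.003,0.011,0,0,-0.001,-0.003,0.011,0]' | python3 nudge.py 5
python3 -c "
from h import *
plan(.607,.2258,.019,-.5136)"
```

```text
t: 4.72
eef_pos: [0.6055, 0.2246, 0.0363]
ee_rot: [3.141, 0.0, -0.515]
force: [-0.3, -0.4, -0.2]
width: 0.0008
gripper_force: 0.0
t 4.72 pos [0.6055 0.2246 0.0363] rpy [ 3.1411e+00  2.0000e-04 -5.1480e-01] -> dxyz [ 0.0007 -0.0018  0.0173] turn -0.0012 q [ 0.66  0.48 -0.27 -0.   -0.82  0.4 ] F [-0.3 -0.4 -0.2] w 0.0008
```

```bash
echo '[0,0.001,-0.001,0.002,0,0,0.001,-0.001,0.003,0,0,0.001,-0.001,0.0045,0,0,0.001,-0.001,0.006,0,0,0.001,-0.001,0.0075,0,0,0.001,-0.001,0.009,0,0,0.001,-0.001,0.010,0,0,0.001,-0.001,0.011,0,0,0.001,-0.001,0.012,0,0,0.001,-0.001,0.013,0,0,0.001,-0.001,0.014,0,0,0.001,-0.001,0.015,0,0,0.001,-0.001,0.016,0,0,0.001,-0.001,0.017,0,0,0.001,-0.001,0.017,0,0,0.001,-0.001,0.017,0,0,0.001,-0.001,0.017,0]' | python3 nudge.py 5
python3 - <<'E'
from h import *
plan(.607,.2258,.08,-.5136)
f=arm.grab_frame('scene');cv2.imwrite('pics/s1f.png',f[:,:,::-1])
p,T=campose('scene');u=proj([[.55,.25,.05]],p,T)[0].astype(int);print(u)
cv2.imwrite('pics/s1.png',cv2.resize(f[max(0,u[1]-60):u[1]+60,max(0,u[0]-75):u[0]+75],None,fx=5,fy=5,interpolation=cv2.INTER_CUBIC)[:,:,::-1])
E
```

```text
t: 6.13
eef_pos: [0.607, 0.225, 0.0194]
ee_rot: [3.141, 0.0, -0.515]
force: [0.1, 0.5, 2.1]
width: 0.0006
gripper_force: 1.0
t 6.13 pos [0.607  0.225  0.0194] rpy [ 3.1413e+00  1.0000e-04 -5.1480e-01] -> dxyz [-0.0004 -0.0007 -0.0606] turn -0.0012 q [ 0.66  0.5  -0.28  0.   -0.79  0.4 ] F [0.1 0.5 2.1] w 0.0006
[345 195]
```

View pics/s1.png

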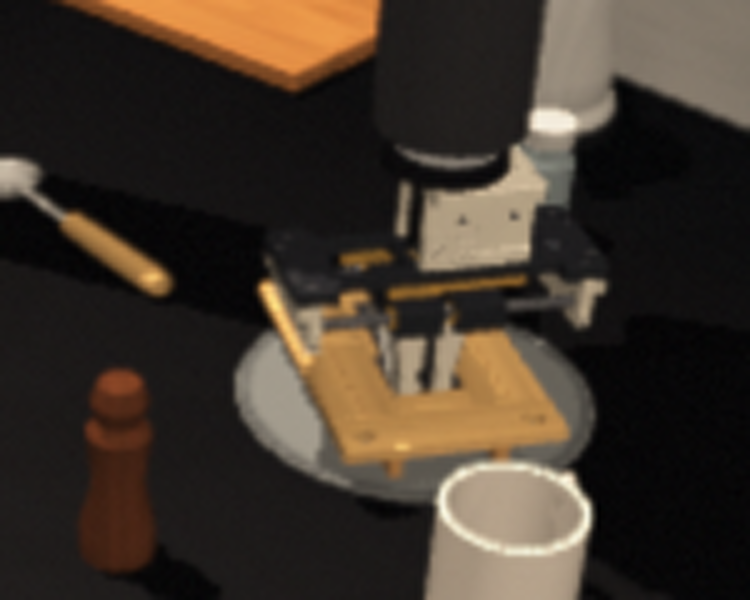

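The view shows the fingertips down in the well with the deck level on the mat. At this depth the pull should be at about 0.6 rad. I'll rise, open and move over the long end.

```bash
echo '[0,0,0,-0.015,0,0,0,0,-0.045,0,0.06,0,0,-0.085,0,0.06,-0.03,0,-0.085,0,0.06,-0.064,0,-0.085,0,0.06,-0.064,0,-0.085,0,0.06,-0.064,0,-0.085,0,0.06,-0.064,0,-0.085,0]' | python3 nudge.py 60
python3 - <<'E'
from h import *
c,s=np.cos(2.628),np.sin(2.628)
plan(.580+.033*c,.241+.033*s,.038,-.5136)
p,T=campose('wrist');np.save('Tw5',T)
f=arm.grab_frame('wrist');cv2.imwrite('pics/w5.png',f[:,:,::-1])
v=(.580,.241,2.628)
P=np.array([[-.084,-.054,.034],[-.084,.054,.034]]);print(proj(np.c_[v[0]+c*P[:,0]-s*P[:,1],v[1]+s*P[:,0]+c*P[:,1],P[:,2]],p,T))
g=f.mean(2);
for r in range(120,260,10): print(r,''.join('#' if x<60 else ('+' if x<130 else '.') for x in g[r,220:340:2]))
E
```

```text
t: 6.85
eef_pos: [0.5511, 0.2565, 0.1044]
ee_rot: [3.141, 0.0, -0.514]
force: [0.2, -0.8, -0.0]
width: 0.0351
gripper_force: 0.0
t 6.85 pos [0.5511 0.2565 0.1044] rpy [ 3.1411e+00  2.0000e-04 -5.1410e-01] -> dxyz [-0.0002 -0.0007  0.0664] turn -0.0005 q [ 0.76  0.35 -0.3  -0.   -0.92  0.3 ] F [ 0.2 -0.8 -0. ] w 0.0351
[[194.50478855  27.74401116]
 [374.90873972  27.62276592]]
120 ...............+#+++++++++++++++++++++++++++++++#+..........
130 ...............+#+++++.....................+++++#+..........
140 ...............+#+++++...+++++++++++++++...+++++#+..........
150 ...............+#++++.......................++++#+..........
160 ................++++++......................++++++..........
170 ....................+.......................+...............
180 ............................................+...............
190 ............................................+...............
200 ............................................................
210 ............................................................
220 ............................................................
230 ............................................................
240 ............................................................
250 ..........+####+...................................####+....
```

```bash
python3 - <<'E'
from h import *
p=arm.camera_params('wrist');T=np.load('Tw5.npy');c,s=np.cos(2.628),np.sin(2.628)
for th in(0,.3,.45,.6,.75):
    P=[]
    for a in(-.03,.064):
        for y in (-.015,.015):
            x=a*np.cos(th)-.003*np.sin(th);z=.004+.027+a*np.sin(th)+.003*np.cos(th);P.append([.580+c*x-s*y,.241+s*x+c*y,z])
    print(th,np.round(proj(P,p,T)).tolist())
E
echo '[0.06,0,0,0.01,0,0.06,0,0,0.02,0,0.06,0,0,0.02,0,0.06,0,0,0.02,0,0.06,0,0,0.02,0]' | python3 nudge.py 60
```

```text
0 [[262.0, 120.0], [308.0, 120.0], [264.0, 252.0], [306.0, 252.0]]
0.3 [[262.0, 119.0], [307.0, 119.0], [263.0, 260.0], [307.0, 260.0]]
0.45 [[263.0, 121.0], [307.0, 121.0], [262.0, 260.0], [308.0, 260.0]]
0.6 [[263.0, 123.0], [306.0, 123.0], [261.0, 259.0], [309.0, 259.0]]
0.75 [[264.0, 126.0], [306.0, 126.0], [260.0, 255.0], [310.0, 255.0]]
t: 7.32
eef_pos: [0.5515, 0.2562, 0.084]
ee_rot: [3.141, 0.0, -0.515]
force: [-0.0, -0.6, -0.0]
width: 0.06
gripper_force: 0.0
```

```bash
echo '[0.06,0,-0.0005,0.015,0,0.06,0,-0.0005,0.03,0,0.06,0,-0.0005,0.04,0,0.06,0,-0.0005,0.0455,0,0.06,0,-0.0005,0.0455,0,0.06,0,-0.0005,0.0455,0,0.02,0,-0.0005,0.0455,0,0.02,0,-0.0005,0.0455,0,0.02,0,-0.0005,0.0455,0,0.02,0,-0.0005,0.0455,0,0.02,0,-0.0005,0.0455,0,0.02,0,-0.0005,0.0455,0,0.02,0,-0.0005,0.0455,0,0.02,0,-0.0005,0.0455,0]' | python3 nudge.py 60
```

```text
t: 8.48
eef_pos: [0.5517, 0.2571, 0.0393]
ee_rot: [-3.141, -0.0, -0.515]
force: [-0.8, 0.1, 2.8]
width: 0.0288
gripper_force: 60.0
```

```bash
echo '[0.02,0,0,-0.003,0,0.02,0,0,-0.008,0,0.02,0,0,-0.016,0,0.02,0,0,-0.026,0,0.02,0,0,-0.04,0,0.02,0,0,-0.06,0,0.02,0,0,-0.08,0,0.02,0,0,-0.1,0,0.02,0,0,-0.12,0,0.02,0,0,-0.14,0,0.02,0,0,-0.155,0,0.02,0,0,-0.165,0,0.02,0,0,-0.17,0,0.02,0,0,-0.17,0,0.02,0,0,-0.17,0]' | python3 nudge.py 60
python3 - <<'E'
from h import *
s=arm.get_state();print(s['moment'],s['force'])
p,T=campose('wrist');np.save('Tw6',T)
f=arm.grab_frame('wrist');cv2.imwrite('pics/w6.png',f[:,:,::-1])
plan(.5,-.2,.21,-.04)
E
```

```text
t: 9.73
eef_pos: [0.5511, 0.2568, 0.2084]
ee_rot: [3.141, 0.001, -0.515]
force: [-0.3, -0.8, -8.2]
width: 0.0291
gripper_force: 60.0
[0.02802391 0.39314341 0.04046133] [-0.27537323 -0.80659228 -8.19866646]
t 9.78 pos [0.5509 0.2567 0.2079] rpy [ 3.14e+00  1.10e-03 -5.15e-01] -> dxyz [ 0.1806  0.4225 -0.0016] turn -0.475 q [ 0.76  0.26 -0.17 -0.   -1.14  0.3 ] F [-0.4  1.3 -7.7] w 0.0292
```

View pics/w6.png

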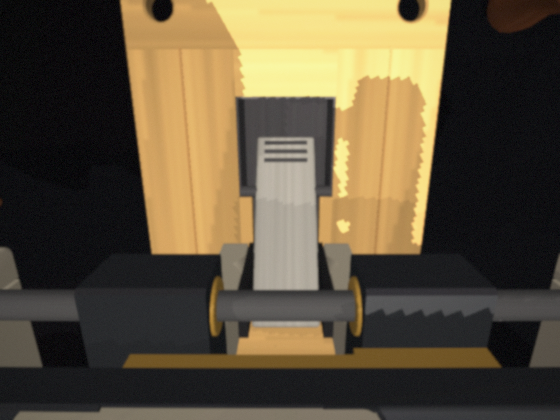

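The deck is held and clear of the mat. Holes show at (161,8) and (411,8). The well's back corners are at (237,98) and (335,98) and its front corners at (240,190) and (332,190). I'll fit the deck's pose in the tool frame.

```bash
cat > fit6.py <<'E'
from h import *
def fitdeck(uv,pts):
    p=arm.camera_params('wrist');H=np.array(p['hand_eye'])
    # tool-frame: deck axes nominal x->-x? deck x=-tool x, y=tool y, z=-tool z
    N=np.diag([-1.,1,-1])
    def f(v):
        return (proj(R.from_rotvec([v[5],v[3],v[4]]).apply(pts@N.T)+v[:3],p,H)-uv).ravel()
    r=least_squares(f,[.033,0,.035,0,0,0]);return r
uv=np.array([[161,8],[411,8],[237,98],[335,98],[240,190],[332,190.]])
P=np.array([[-84,-54,30],[-84,54,30],[-46,-23,30],[-46,23,30],[0,-23,30],[0,23,30]])/1e3
r=fitdeck(uv,P);print('origin in tool',r.x[:3],'pitch(tool y)',r.x[3],'yaw(tool z)',r.x[4],'roll',r.x[5],np.round(r.fun,1))
E
python3 fit6.py
```

```text
origin in tool [ 0.03324103 -0.00018076  0.04416166] pitch(tool y) 0.05403674228106947 yaw(tool z) 0.00010456759910758124 roll -0.0007170208244118123 [ 0.3 -0.6 -0.3 -0.6  0.1  0.2 -0.1  0.2  1.5  0.6 -1.5  0.5]
```

```bash
cat >> fit6.py <<'E'
p=arm.camera_params('wrist');H=np.array(p['hand_eye']);N=np.diag([-1.,1,-1])
for pit in(-.1,-.05,0,.03,.054,.08):
    f=lambda v:(proj(R.from_rotvec([0,pit,v[3]]).apply(P@N.T)+v[:3],p,H)-uv).ravel()
    q=least_squares(f,[.033,0,.035,0]);print(pit,np.round(q.x,4),np.round(q.cost,2),np.round(q.fun,1))
g=cv2.cvtColor(cv2.imread('pics/w6.png'),cv2.COLOR_BGR2GRAY)
for x0 in(161,411): print('col',[(y,int(g[y,x0])) for y in range(0,30,2)]); print('row8',[(x,int(g[8,x])) for x in range(x0-20,x0+21,2)])
print('back',[int(v) for v in g[88:108,250]],[int(v) for v in g[88:108,320]])
print('frontL',[(x,int(g[150,x])) for x in range(230,250,2)],'R',[(x,int(g[150,x])) for x in range(325,345,2)])
print('stepL',[(y,int(g[y,244])) for y in range(180,206,2)],'R',[(y,int(g[y,328])) for y in range(180,206,2)])
E
python3 fit6.py
```

```text
origin in tool [ 0.03324103 -0.00018076  0.04416166] pitch(tool y) 0.05403674228106947 yaw(tool z) 0.00010456759910758124 roll -0.0007170208244118123 [ 0.3 -0.6 -0.3 -0.6  0.1  0.2 -0.1  0.2  1.5  0.6 -1.5  0.5]
-0.1 [ 0.0298 -0.0002  0.0353  0.0003] 26.57 [ 3.3 -0.8 -3.3 -0.8 -0.5 -2.1  0.5 -2.1 -0.8  3.1  0.8  3.1]
-0.05 [ 0.0308 -0.0002  0.0384  0.0002] 14.46 [ 2.4 -0.9 -2.4 -0.9 -0.2 -1.3  0.3 -1.3  0.   2.5 -0.   2.4]
0 [ 0.0319 -0.0002  0.0413  0.0002] 6.31 [ 1.4 -0.8 -1.5 -0.8 -0.1 -0.6  0.1 -0.6  0.7  1.6 -0.8  1.6]
0.03 [ 0.0326 -0.0002  0.0429  0.0001] 3.67 [ 0.8 -0.7 -0.8 -0.7  0.  -0.2 -0.  -0.2  1.2  1.1 -1.2  1. ]
0.054 [ 0.0332 -0.0002  0.0442  0.0001] 2.98 [ 0.3 -0.6 -0.3 -0.6  0.1  0.2 -0.1  0.1  1.5  0.6 -1.5  0.5]
0.08 [ 0.0339 -0.0002  0.0455  0.0001] 3.85 [-0.3 -0.4  0.3 -0.4  0.2  0.5 -0.1  0.5  1.8 -0.  -1.8 -0.1]
col [(0, 14), (2, 10), (4, 11), (6, 11), (8, 15), (10, 13), (12, 2), (14, 15), (16, 11), (18, 13), (20, 36), (22, 118), (24, 156), (26, 158), (28, 158)]
row8 [(141, 169), (143, 148), (145, 120), (147, 81), (149, 69), (151, 50), (153, 20), (155, 9), (1
[... 576 characters left out ...]
, 234, 228, 202, 150, 112, 85, 74, 73, 75, 73, 74, 72, 73, 71] [236, 235, 236, 236, 236, 236, 234, 224, 187, 132, 91, 75, 76, 73, 74, 75, 80, 80, 82, 81]
frontL [(230, 156), (232, 155), (234, 155), (236, 144), (238, 92), (240, 50), (242, 34), (244, 39), (246, 62), (248, 72)] R [(325, 58), (327, 38), (329, 40), (331, 61), (333, 119), (335, 199), (337, 228), (339, 234), (341, 232), (343, 231)]
stepL [(180, 36), (182, 37), (184, 40), (186, 57), (188, 72), (190, 79), (192, 81), (194, 73), (196, 103), (198, 163), (200, 172), (202, 170), (204, 172)] R [(180, 36), (182, 40), (184, 43), (186, 57), (188, 71), (190, 79), (192, 81), (194, 73), (196, 113), (198, 165), (200, 173), (202, 172), (204, 171)]
```

```bash
python3 - <<'E'
import re
s=open('fit6.py').read().split("g=cv2")[0]
s=s.replace("[[161,8],[411,8],[237,98],[335,98],[240,190],[332,190.]]","[[159.5,8],[411.5,8],[236.7,97.5],[334.8,97.5],[239.3,196.5],[331.7,196.5]]")
exec(s)
E
```

```text
origin in tool [ 0.03013006 -0.00041554  0.03517954] pitch(tool y) -0.04420865605976458 yaw(tool z) 0.0003893801976282505 roll 2.8853435523492975e-05 [ 0.8 -0.7 -0.7 -0.6 -1.3  1.2  1.   1.2 -0.4 -0.5  0.6 -0.6]
-0.1 [ 0.029  -0.0004  0.0317  0.0004] 7.91 [ 1.8 -0.7 -1.7 -0.6 -1.6  0.4  1.3  0.4 -1.4  0.3  1.6  0.3]
-0.05 [ 0.03   -0.0004  0.0348  0.0004] 4.53 [ 0.9 -0.7 -0.8 -0.6 -1.3  1.1  1.   1.1 -0.5 -0.4  0.7 -0.5]
0 [ 0.0311 -0.0004  0.0377  0.0004] 6.84 [-0.1 -0.6  0.2 -0.6 -1.1  1.9  0.8  1.9  0.2 -1.3 -0.  -1.4]
0.03 [ 0.0318 -0.0004  0.0394  0.0003] 11.34 [-0.7 -0.5  0.8 -0.4 -1.   2.3  0.7  2.3  0.7 -2.  -0.5 -2. ]
0.054 [ 0.0324 -0.0004  0.0407  0.0003] 16.83 [-1.2 -0.4  1.4 -0.3 -0.9  2.7  0.7  2.7  1.  -2.5 -0.8 -2.6]
0.08 [ 0.0331 -0.0004  0.042   0.0003] 24.86 [-1.8 -0.2  2.  -0.1 -0.9  3.   0.6  3.   1.3 -3.1 -1.2 -3.2]
```

```bash
python3 -c "
from h import *
plan(.4965,-.2259,.208,-.042)"
```

```text
t 9.78 pos [0.5509 0.2567 0.2079] rpy [ 3.14e+00  1.10e-03 -5.15e-01] -> dxyz [1.903e-01 4.468e-01 4.000e-04] turn -0.473 q [ 0.76  0.26 -0.17 -0.   -1.14  0.3 ] F [-0.4  1.3 -7.7] w 0.0292
```

```bash
echo '[0.02,0.003,0.007,0,-0.005,0.02,0.009,0.02,0,-0.02,0.02,0.017,0.04,0,-0.04,0.02,0.028,0.065,0,-0.07,0.02,0.04,0.094,0,-0.1,0.02,0.053,0.125,0,-0.13,0.02,0.066,0.156,0,-0.165,0.02,0.08,0.187,0,-0.2,0.02,0.093,0.218,0,-0.23,0.02,0.106,0.249,0,-0.265,0.02,0.119,0.28,0,-0.3,0.02,0.132,0.311,0,-0.33,0.02,0.145,0.34,0,-0.36,0.02,0.157,0.368,0,-0.39,0.02,0.167,0.392,0,-0.415,0.02,0.176,0.413,0,-0.44,0.02,0.183,0.43,0,-0.455,0.02,0.188,0.441,0,-0.467,0.02,0.19,0.447,0,-0.473,0.02,0.19,0.447,0,-0.473]' | python3 nudge.py 60
echo '[0.02,0,0,0,0,0.02,0,0,0,0,0.02,0,0,0,0,0.02,0,0,0,0]' | python3 nudge.py 60
python3 - <<'E'
from h import *
s=arm.get_state();print(s['moment'])
plan(.4965,-.2259,.208,-.042)
f=arm.grab_frame('wrist');cv2.imwrite('pics/w7.png',f[:,:,::-1])
g=cv2.cvtColor(f,cv2.COLOR_RGB2GRAY)
for x0 in(160,411): print('col',[(y,int(g[y,x0])) for y in range(0,30,2)]); print('row8',[(x,int(g[8,x])) for x in range(x0-20,x0+21,2)])
print('back',[int(v) for v in g[88:112,250]],[int(v) for v in g[88:112,320]])
print('stepL',[(y,int(g[y,244])) for y in range(180,206,2)])
E
```

```text
t: 11.45
eef_pos: [0.4958, -0.2268, 0.2082]
ee_rot: [3.142, 0.002, -0.043]
force: [-0.5, -0.2, -7.1]
width: 0.0287
gripper_force: 60.0
t: 11.78
eef_pos: [0.4971, -0.225, 0.2091]
ee_rot: [-3.142, -0.0, -0.041]
force: [-0.1, 0.2, -6.7]
width: 0.0292
gripper_force: 60.0
[-6.95889361e-02  3.52490093e-01 -5.61731939e-05]
t 11.78 pos [ 0.4971 -0.225   0.2091] rpy [-3.1415e+00 -1.0000e-04 -4.0900e-02] -> dxyz [-0.0005  0.001   0.0011] turn 0.0011 q [-0.07  0.16 -0.3  -0.   -1.11  1.6 ] F [-0.1  0.2 -6.7] w 0.0292
col [(0, 10), (2, 10), (4, 8), (6, 9), (8, 10), (10, 8), (12, 5), (14, 8), (16, 10), (18, 12), (20, 36), (22, 121), (24, 159), (26, 162), (28, 159)]
row8 [(140, 172), (142, 159), (144, 140), (146, 98), (148, 78), (150, 64), (152, 26), (154, 8), (156, 10), (158, 11), (160, 10), (162, 15), (164, 12), (166, 11), (168, 10), (170, 11), (172, 73), (174, 152), (176, 174), (178, 175), (180, 175)]
col [(0, 11), (2, 12), (4, 15), (6, 13), (8, 17), (10, 12), (12, 14), (14, 10), (16, 14), (18, 12), (20, 69), (22, 167), (24, 216), (26, 225), (28, 225)]
row8 [(391, 225), (393, 224), (395, 215), (397, 146), (399, 37), (401, 21), (403, 12), (405, 8), (407, 14), (409, 13), (411, 17), (413, 15), (415, 17), (417, 16), (419, 57), (421, 80), (423, 90), (425, 161), (427, 196), (429, 220), (431, 223)]
back [182, 181, 180, 181, 182, 183, 180, 166, 134, 98, 80, 75, 74, 75, 73, 74, 74, 75, 74, 74, 74, 74, 76, 75] [183, 184, 182, 184, 183, 183, 181, 167, 136, 100, 80, 77, 77, 76, 74, 78, 75, 75, 77, 74, 75, 76, 76, 76]
stepL [(180, 41), (182, 41), (184, 42), (186, 59), (188, 74), (190, 82), (192, 81), (194, 76), (196, 114), (198, 179), (200, 189), (202, 188), (204, 189)]
```

```bash
echo '[0.02,0,0.001,0.005,0,0.02,0,0.001,0.015,0,0.02,0,0.001,0.027,0,0.02,0,0.001,0.037,0,0.02,0,0.001,0.044,0,0.02,0,0.001,0.048,0,0.02,0,0.001,0.048,0,0.02,0,0.001,0.048,0,0.02,0,0.001,0.05,0,0.02,0,0.001,0.052,0,0.02,0,0.001,0.054,0,0.02,0,0.001,0.056,0]' | python3 nudge.py 60
python3 - <<'E'
from h import *
s=arm.get_state();print(s['moment'])
plan(.4965,-.2259,.133,-.042)
f=arm.grab_frame('wrist');cv2.imwrite('pics/w8.png',f[:,:,::-1])
g=cv2.cvtColor(f,cv2.COLOR_RGB2GRAY)
for x0 in(160,411):
    for y in range(0,26,3): print(y,' '.join('%3d'%g[y,x] for x in range(x0-20,x0+21,2)))
E
```

```text
t: 12.83
eef_pos: [0.497, -0.2266, 0.1531]
ee_rot: [-3.142, -0.001, -0.042]
force: [0.0, -0.2, -7.5]
width: 0.0289
gripper_force: 60.0
[-0.05048691  0.39444814  0.01509692]
t 12.83 pos [ 0.497  -0.2266  0.1531] rpy [-3.1416e+00 -5.0000e-04 -4.1800e-02] -> dxyz [-0.0005 -0.0007  0.0201] turn 0.0002 q [-0.07  0.21 -0.38 -0.   -0.98  1.6 ] F [ 0.  -0.2 -7.5] w 0.0289
0 154 137 120  87  69  68  68  38  15  14   7  31  99 139 161 160 140 154 161 161 161
3 160 140 117  83  73  68  48  15   8  26  59 115 159 161 151 152 142 152 168 168 168
6 170 154 129  91  74  67  32   9  36 108 148 159 159 157 151 135 130 155 174 175 175
9 172 163 143 106  79  67  28  20 100 151 159 161 160 167 165 167 155 160 171 174 174
12 167 165 153 129  93  75  41  28 115 155 160 158 161 167 173 175 166 162 170 171 169
15 164 164 161 151 128  98  67  33 111 159 158 157 156 165 173 170 162 165 168 167 166
18 164 163 162 160 153 140 109  76 127 157 156 155 158 168 169 160 163 164 166 164 165
21 163 163 161 161 162 159 154 143 147 162 155 155 159 159 161 164 165 164 163 165 164
24 162 160 162 161 162 161 162 163 161 160 159 160 162 160 162 164 161 164 162 162 162
0 226 226 224 205 176 166 168 143  66  18  15  15  30  70  91  91 103 171 195 220 223
3 225 226 221 192 161 177 202 220 199 144  72  20  18  29  64  77  83 151 194 218 225
6 225 224 218 181 198 231 237 237 235 233 202  98  17  23  57  80  88 149 194 220 224
9 223 224 215 218 234 237 237 237 237 236 238 174  42  20  60  82  99 165 198 220 221
12 219 219 215 207 230 237 234 222 223 224 219 145  43  27  72  92 132 179 209 217 218
15 216 217 217 202 214 232 210 176 179 180 178 126  36  56  93 134 172 201 214 214 215
18 216 218 218 215 204 200 189 174 180 176 166 129  71 112 152 181 207 216 215 214 214
21 222 222 222 222 222 213 197 185 179 166 166 163 164 187 205 218 220 219 219 220 220
24 225 224 224 224 224 224 224 221 218 216 216 219 221 223 224 224 223 223 223 224 222
```

Through the holes the post tips are visible and symmetric in y, and at most about 1 mm further out along tool x. I'll lower slowly with a +0.5 mm correction.

```bash
echo '[0.02,0.0005,0,0.001,0,0.02,0.0005,0,0.0025,0,0.02,0.0005,0,0.004,0,0.02,0.0005,0,0.005,0,0.02,0.0005,0,0.006,0,0.02,0.0005,0,0.007,0,0.02,0.0005,0,0.008,0,0.02,0.0005,0,0.008,0,0.02,0.0005,0,0.008,0]' | python3 nudge.py 60
python3 - <<'E'
from h import *
s=arm.get_state();print(s['moment'])
plan(.4965,-.2259,.133,-.042)
E
```

```text
t: 13.63
eef_pos: [0.4973, -0.2266, 0.1448]
ee_rot: [-3.141, 0.0, -0.042]
force: [-1.0, 0.6, -7.6]
width: 0.0291
gripper_force: 60.0
[-0.15410726  0.41931154  0.01639754]
t 13.63 pos [ 0.4973 -0.2266  0.1448] rpy [-3.1415e+00  2.0000e-04 -4.1900e-02] -> dxyz [-0.0009 -0.0006  0.0118] turn 0.0001 q [-0.07  0.22 -0.39 -0.   -0.97  1.6 ] F [-1.   0.6 -7.6] w 0.0291
```

```bash
echo '[0.02,0,0,0.001,0,0.02,0,0,0.002,0,0.02,0,0,0.003,0,0.02,0,0,0.004,0,0.02,0,0,0.005,0,0.02,0,0,0.005,0]' | python3 nudge.py 60
python3 - <<'E'
from h import *
s=arm.get_state();print(s['moment'])
plan(.4965,-.2259,.133,-.042)
f=arm.grab_frame('wrist');cv2.imwrite('pics/w9.png',f[:,:,::-1])
g=cv2.cvtColor(f,cv2.COLOR_RGB2GRAY)
for x0 in(160,411):
    for y in range(0,26,3): print(y,' '.join('%3d'%g[y,x] for x in range(x0-20,x0+21,2)))
E
```

```text
t: 14.13
eef_pos: [0.4968, -0.2267, 0.1417]
ee_rot: [3.141, 0.0, -0.041]
force: [-8.7, 3.4, 9.6]
width: 0.0291
gripper_force: 60.0
[1.29062648 3.26488506 0.05749166]
t 14.13 pos [ 0.4968 -0.2267  0.1417] rpy [ 3.1411e+00  2.0000e-04 -4.1400e-02] -> dxyz [-0.0003 -0.0008  0.0086] turn 0.0006 q [-0.07  0.22 -0.39  0.   -0.96  1.6 ] F [-8.7  3.4  9.6] w 0.0291
0 156 158 158 161 166 170 173 173 169 170 167 141 111 118 143 146 129 121 138 160 163
3 159 161 161 164 169 171 173 171 169 168 170 166 126 101 105 124 151 154 145 156 163
6 168 170 169 170 169 174 172 169 170 169 173 173 147 102  96  96 105 132 147 159 172
9 176 176 176 176 173 171 171 169 170 173 175 174 144  97  90  90  90  95 116 155 177
12 173 174 172 173 170 170 169 170 173 173 174 167 123  86  85  84  86  89 109 150 168
15 168 168 168 169 165 157 159 165 170 168 154 111  83  81  81  82  84  91 124 150 156
18 166 164 165 167 168 161 137 105  98  89  79  76  77  76  78  79  90 122 147 154 152
21 166 165 165 165 163 166 164 151 121  95  82  78  77  79  84 108 131 147 152 151 151
24 165 165 165 164 165 165 164 165 162 157 151 141 137 139 143 148 150 149 153 151 151
0 224 204 139 138 151 128 105 150 230 240 242 242 240 239 240 238 227 224 224 223 223
3 219 193 159 135 106  98 109 203 239 243 242 240 239 240 241 240 231 223 223 224 223
6 213 168 113  92  91  94 128 226 242 243 241 240 240 241 241 242 232 224 223 222 224
9 204 134  88  87  90  93 127 225 243 241 240 240 242 241 242 239 225 222 223 223 222
12 208 147  91  90  94 102 113 184 236 240 241 242 242 243 237 218 218 217 219 218 217
15 213 181 119  98 101 106 109 119 170 221 234 237 230 215 181 197 206 208 214 214 215
18 215 208 172 123 107 107 111 116 121 128 135 138 137 164 193 202 202 205 211 211 209
21 219 220 217 194 153 128 120 122 125 129 135 156 186 206 209 208 209 211 216 212 210
24 223 222 222 221 219 213 203 195 193 195 206 212 216 215 215 215 215 218 220 218 214
```

Contact is on the near-robot posts. The tail end is already down on its posts and the deck tilts slightly, so the near holes sit about 1 mm too far +x. I'll ease up, shift −x and try again.

```bash
echo '[0.02,0,0,-0.001,0,0.02,-0.0005,0,-0.003,0,0.02,-0.001,-0.0005,-0.003,0,0.02,-0.001,-0.0005,-0.003,0]' | python3 nudge.py 60
python3 - <<'E'
from h import *
s=arm.get_state();print(s['moment'])
plan(.4965,-.2259,.133,-.042)
E
echo '[0.02,-0.0005,0,0.001,0,0.02,-0.0005,0,0.002,0,0.02,-0.0005,0,0.003,0,0.02,-0.0005,0,0.003,0]' | python3 nudge.py 60
python3 - <<'E'
from h import *
s=arm.get_state();print(s['moment'])
plan(.4965,-.2259,.133,-.042)
E
```

```text
t: 14.52
eef_pos: [0.4966, -0.226, 0.143]
ee_rot: [-3.141, -0.001, -0.042]
force: [-0.3, 0.2, -5.3]
width: 0.0288
gripper_force: 60.0
[-0.08347356  0.1463566  -0.070065  ]
t 14.52 pos [ 0.4966 -0.226   0.143 ] rpy [-3.1415e+00 -6.0000e-04 -4.1900e-02] -> dxyz [-0.0001 -0.0001  0.01  ] turn 0.0001 q [-0.07  0.22 -0.39 -0.   -0.96  1.6 ] F [-0.3  0.2 -5.3] w 0.0288
t: 14.85
eef_pos: [0.496, -0.2261, 0.1415]
ee_rot: [3.141, -0.001, -0.041]
force: [-6.6, 5.1, 10.1]
width: 0.029
gripper_force: 60.3
[ 1.41107308  2.12036253 -0.04172023]
t 14.85 pos [ 0.496  -0.2261  0.1415] rpy [ 3.1411e+00 -7.0000e-04 -4.1300e-02] -> dxyz [ 0.0005 -0.0003  0.0085] turn 0.0007 q [-0.07  0.22 -0.39  0.   -0.96  1.6 ] F [-6.6  5.1 10.1] w 0.029
```

Still caught: the deck hangs tail-low. I'll level it on the four post tips by lifting, offsetting 11 mm so the holes miss, touching down gently, then returning.

```bash
echo '[0.02,0,0,-0.003,0,0.02,0,0,-0.01,0,0.02,0,0,-0.02,0,0.02,0,0,-0.032,0,0.02,0,0,-0.036,0,0.02,0.006,0,-0.036,0,0.02,0.012,0,-0.036,0,0.02,0.012,0,-0.034,0,0.02,0.012,0,-0.03,0,0.02,0.012,0,-0.026,0,0.02,0.012,0,-0.023,0,0.02,0.012,0,-0.021,0,0.02,0.012,0,-0.019,0,0.02,0.012,0,-0.018,0,0.02,0.012,0,-0.018,0]' | python3 nudge.py 60
python3 - <<'E'
from h import *
s=arm.get_state();print(s['moment'])
plan(.508,-.2261,.151,-.042)
E
```

```text
t: 16.1
eef_pos: [0.5078, -0.2266, 0.1579]
ee_rot: [-3.142, 0.0, -0.042]
force: [-1.2, -0.5, -6.2]
width: 0.0293
gripper_force: 60.0
[-0.05978369  0.41026112  0.01131372]
t 16.1 pos [ 0.5078 -0.2266  0.1579] rpy [-3.1416e+00  1.0000e-04 -4.1800e-02] -> dxyz [ 0.0002 -0.0005  0.0069] turn 0.0002 q [-0.07  0.22 -0.35 -0.   -1.    1.6 ] F [-1.2 -0.5 -6.2] w 0.0293
```

```bash
cat > m.py <<'E'
from h import *
s=arm.get_state();print('M',np.round(s['moment'],2),'F',np.round(s['force'],1),'z',s['eef_pos'])
E
echo '[0.02,0,0,0.001,0,0.02,0,0,0.002,0,0.02,0,0,0.003,0,0.02,0,0,0.003,0]' | python3 nudge.py 60; python3 m.py
echo '[0.02,0,0,0.0005,0,0.02,0,0,0.001,0,0.02,0,0,0.0015,0,0.02,0,0,0.0015,0]' | python3 nudge.py 60;python3 m.py
```

```text
t: 16.43
eef_pos: [0.5079, -0.2265, 0.155]
ee_rot: [-3.142, -0.0, -0.042]
force: [-0.5, 0.2, -5.5]
width: 0.0291
gripper_force: 60.0
M [-0.1   0.26  0.01] F [-0.5  0.2 -5.5] z [ 0.50790722 -0.22654024  0.15495888]
t: 16.77
eef_pos: [0.5079, -0.2265, 0.1535]
ee_rot: [-3.142, 0.0, -0.042]
force: [-0.8, 0.0, -6.7]
width: 0.0291
gripper_force: 60.0
M [-0.14  0.42 -0.  ] F [-0.8  0.  -6.7] z [ 0.50785372 -0.22653092  0.15345426]
```

```bash

echo '[0.02,0,0,0.0005,0,0.02,0,0,0.001,0,0.02,0,0,0.0015,0,0.02,0,0,0.0015,0]' | python3 nudge.py 60;python3 m.py
echo '[0.02,0,0,0.0005,0,0.02,0,0,0.001,0,0.02,0,0,0.0015,0,0.02,0,0,0.0015,0]' | python3 nudge.py 60;python3 m.py
```

```text
t: 17.1
eef_pos: [0.5078, -0.2265, 0.1519]
ee_rot: [-3.142, 0.0, -0.042]
force: [-0.2, -0.2, -5.2]
width: 0.0294
gripper_force: 60.0
M [-0.14  0.38  0.01] F [-0.2 -0.2 -5.2] z [ 0.5078345  -0.22654227  0.1519349 ]
t: 17.43
eef_pos: [0.5077, -0.2266, 0.1514]
ee_rot: [3.141, -0.0, -0.042]
force: [-3.7, 2.4, 3.3]
width: 0.0292
gripper_force: 60.0
M [ 0.63  1.8  -0.01] F [-3.7  2.4  3.3] z [ 0.50774309 -0.22660022  0.15135019]
```

```bash

echo '[0.02,0,0,0.0005,0,0.02,0,0,0.001,0,0.02,0,0,0.001,0]' | python3 nudge.py 60;python3 m.py
python3 - <<'E'
from h import *
f=arm.grab_frame('wrist');cv2.imwrite('pics/w10.png',f[:,:,::-1])
g=cv2.cvtColor(f,cv2.COLOR_RGB2GRAY)
for x0 in(160,411):
    for y in range(0,26,3): print(y,' '.join('%3d'%g[y,x] for x in range(x0-20,x0+21,2)))
print('back',[int(v) for v in g[88:112,250]])
print('stepL',[(y,int(g[y,244])) for y in range(180,206,2)])
E
```

```text
t: 17.68
eef_pos: [0.5075, -0.2266, 0.1509]
ee_rot: [3.141, -0.0, -0.041]
force: [-7.0, 4.3, 7.6]
width: 0.0291
gripper_force: 60.0
M [1.16 2.56 0.09] F [-7.   4.3  7.6] z [ 0.5075223  -0.22661732  0.15092518]
0 143 117  86  72  70  52  19   7   9  12  10  11   6  11  14  68 135 162 166 165 167
3 152 129  88  76  68  38  11   7   7  15  16   6  10   7   6  56 133 169 173 174 172
6 161 141 105  80  71  36  13  11   5   9  11  14  15   5  13  54 135 171 173 172 175
9 164 151 129  93  77  47  17   9  11   8  11   7   7  11  11  67 143 167 169 168 171
12 164 159 145 123  94  62  26  12  10  12  17   7   9  10  41 113 158 167 168 164 168
15 163 162 159 151 136 105  63  21   8  13   9  11  11  45 115 155 162 163 165 163 163
18 161 163 162 161 158 148 134  99  61  46  50  68  99 136 158 160 164 164 162 164 163
21 160 160 160 161 162 161 159 157 153 149 151 156 160 159 161 160 163 162 162 160 161
24 159 158 160 160 159 160 160 159 160 161 161 160 161 161 161 162 160 162 163 162 160
0 225 225 224 211 137  31  14  17  12  21  18  17  18  12  45  74  77  91 167 197 220
3 225 224 223 199 100  19
[... 232 characters left out ...]

12 217 217 217 210 166  78  20  19  18  15  20  15  13  18  57  90 129 173 200 213 213
15 214 213 215 214 205 161  80  22  18  14  18  18  18  51  97 137 174 201 208 211 213
18 219 219 219 220 220 214 189 145  99  75  65  73 106 145 172 199 214 217 217 218 218
21 223 224 223 224 223 223 222 219 212 202 197 199 205 215 220 222 222 221 221 222 220
24 225 225 224 224 224 224 225 224 224 224 224 224 223 224 223 223 223 223 222 223 223
back [181, 180, 180, 182, 182, 179, 164, 133, 95, 80, 75, 71, 75, 75, 76, 74, 73, 75, 74, 74, 74, 74, 73, 75]
stepL [(180, 44), (182, 40), (184, 45), (186, 67), (188, 75), (190, 82), (192, 80), (194, 76), (196, 131), (198, 183), (200, 186), (202, 187), (204, 187)]
```

```bash

echo '[0.02,0,0,0.0005,0,0.02,0,0,0.001,0,0.02,0,0,0.001,0,0.02,0,0,0.001,0]' | python3 nudge.py 60;python3 m.py
cat > rim.py <<'E'
from h import *
def rims(name):
    f=arm.grab_frame('wrist');cv2.imwrite(f'pics/{name}.png',f[:,:,::-1])
    g=cv2.cvtColor(f,cv2.COLOR_RGB2GRAY).astype(float)
    def cross(a,th,up):   # first subpixel crossing
        for i in range(len(a)-1):
            if (a[i]-th)*(a[i+1]-th)<=0 and a[i]!=a[i+1]: return i+(th-a[i])/(a[i+1]-a[i])
    L=[140+cross(g[6,140:],115,0),172]
    out=dict(Lrim=130+cross(g[4,130:165],120,0),Rrim=440-cross(g[4,440:400:-1],120,0),Lbot=35-cross(g[35:0:-1,160],100,0),Rbot=35-cross(g[35:0:-1,411],100,0),back=80+cross(g[80:112,250],120,0),step=210-cross(g[210:180:-1,244],130,0))
    print({k:round(v,1) for k,v in out.items()})
rims(__import__('sys').argv[1])
E
python3 rim.py w11
```

```text
t: 18.07
eef_pos: [0.5073, -0.2266, 0.1505]
ee_rot: [3.141, -0.0, -0.041]
force: [-9.3, 5.2, 13.2]
width: 0.0286
gripper_force: 60.0
M [ 1.71  3.48 -0.04] F [-9.3  5.2 13.2] z [ 0.50731392 -0.22662635  0.15051905]
{'Lrim': np.float64(142.5), 'Rrim': np.float64(426.0), 'Lbot': np.float64(18.5), 'Rbot': np.float64(18.0), 'back': np.float64(94.9), 'step': np.float64(195.7)}
```

```bash
python3 - <<'E'
from h import *
uv=np.array([[156.8,5.3],[412.8,5.0],[236.3,95.],[335,95.],[239.3,196],[331.7,196]])
P=np.array([[-84,-54,30],[-84,54,30],[-46,-23,30],[-46,23,30],[0,-23,30],[0,23,30]])/1e3
p=arm.camera_params('wrist');H=np.array(p['hand_eye']);N=np.diag([-1.,1,-1])
for pit in(-.04,-.02,0,.02):
    f=lambda v:(proj(R.from_rotvec([0,pit,v[3]]).apply(P@N.T)+v[:3],p,H)-uv).ravel()
    q=least_squares(f,[.033,0,.035,0]);print(pit,np.round(q.x,4),np.round(q.cost,2),np.round(q.fun,1))
E
echo '[0.02,0,0,-0.002,0,0.02,0,0,-0.005,0,0.02,0,0,-0.01,0,0.02,0,0,-0.015,0,0.02,-0.006,0,-0.015,0,0.02,-0.012,0,-0.015,0,0.02,-0.012,0,-0.014,0,0.02,-0.012,0,-0.012,0,0.02,-0.012,0,-0.010,0,0.02,-0.012,0,-0.008,0,0.02,-0.012,0,-0.008,0,0.02,-0.012,0,-0.008,0]' | python3 nudge.py 60;python3 m.py; python3 rim.py w12
python3 - <<'E'
import cv2
g=cv2.cvtColor(cv2.imread('pics/w12.png'),cv2.COLOR_BGR2GRAY)
for x0 in(160,411):
    for y in range(0,26,2): print(y,' '.join('%3d'%g[y,x] for x in range(x0-20,x0+21,2)))
E
```

```text
-0.04 [ 0.0314 -0.0007  0.0337 -0.0016] 9.68 [ 1.4 -0.9 -0.7 -1.1 -1.8  2.   1.1  1.8 -1.  -0.7  1.  -0.9]
-0.02 [ 0.0318 -0.0007  0.0349 -0.0016] 10.18 [ 1.  -0.9 -0.3 -1.1 -1.7  2.3  1.   2.1 -0.7 -1.1  0.7 -1.3]
0 [ 0.0323 -0.0007  0.0361 -0.0016] 11.7 [ 0.6 -0.9  0.1 -1.1 -1.6  2.6  0.9  2.4 -0.4 -1.5  0.4 -1.7]
0.02 [ 0.0328 -0.0007  0.0372 -0.0016] 14.3 [ 0.1 -0.8  0.5 -1.  -1.5  2.9  0.9  2.7 -0.1 -1.9  0.1 -2.1]
t: 19.12
eef_pos: [0.4958, -0.226, 0.1562]
ee_rot: [3.142, 0.001, -0.042]
force: [-0.1, -1.0, -7.3]
width: 0.0292
gripper_force: 60.0
M [-0.09  0.38 -0.02] F [-0.1 -1.  -7.3] z [ 0.49584769 -0.2260404   0.15619664]
{'Lrim': np.float64(144.2), 'Rrim': np.float64(424.1), 'Lbot': np.float64(5.8), 'Rbot': np.float64(3.1), 'back': np.float64(96.4), 'step': np.float64(196.4)}
0 157 141 120  91  71  70  67  40   9  13  13  14  41 118 164 168 145 153 162 163 162
2 159 142 122  88  71  70  59  23  12  11  19  48 100 155 163 160 147 152 164 163 164
4 165 147 123  85  72  72  43  11  11   7  53 120 151 159 159 154 145 153 168 170 170
6 171 153 132  89  73  70  33  13   6  32 104
[... 1248 characters left out ...]
 223
10 221 222 215 220 232 233 232 229 230 233 226 113  24  20  68  86 113 172 202 220 220
12 220 217 214 197 188 183 182 183 182 188 183  98  19  26  73  92 140 180 209 217 218
14 218 217 214 195 170 163 163 164 165 172 164  83  18  45  83 115 163 193 213 217 216
16 218 216 216 206 181 165 164 164 167 171 162 100  31  71 109 152 182 205 211 213 214
18 218 217 216 215 200 177 169 171 160 156 157 106  59 111 150 182 207 213 214 215 214
20 220 220 220 221 217 202 184 164 144 155 155 121 129 163 189 211 218 219 218 219 217
22 222 223 222 223 222 222 212 195 182 181 180 178 190 209 217 221 221 221 221 221 221
24 224 225 225 224 224 224 222 221 218 216 216 219 221 223 224 224 223 224 223 223 223
```

The tail posts sit centred in y but about 2 mm further along +x than the holes. Shift +2 mm and lower.

```bash
echo '[0.02,0.001,0,0,0,0.02,0.002,0,0.001,0,0.02,0.002,0,0.003,0,0.02,0.002,0,0.005,0,0.02,0.002,0,0.007,0,0.02,0.002,0,0.009,0,0.02,0.002,0,0.010,0,0.02,0.002,0,0.011,0,0.02,0.002,0,0.012,0,0.02,0.002,0,0.012,0]' | python3 nudge.py 60;python3 m.py
echo '[0.02,0,0,0.0007,0,0.02,0,0,0.0015,0,0.02,0,0,0.002,0,0.02,0,0,0.002,0]' | python3 nudge.py 60;python3 m.py
```

```text
t: 20.0
eef_pos: [0.4967, -0.2264, 0.1479]
ee_rot: [3.141, 0.0, -0.041]
force: [-15.1, 8.7, 24.9]
width: 0.0284
gripper_force: 60.0
M [2.8  5.4  0.03] F [-15.1   8.7  24.9] z [ 0.4967459  -0.22635792  0.14790765]
t: 20.33
eef_pos: [0.4962, -0.2263, 0.1459]
ee_rot: [3.141, 0.001, -0.041]
force: [-17.8, 8.2, 26.9]
width: 0.0288
gripper_force: 61.4
M [3.02 6.03 0.07] F [-17.8   8.2  26.9] z [ 0.49621444 -0.22632496  0.14588582]
```

```bash
echo '[0.02,0,0,-0.004,0,0.02,-0.001,0,-0.009,0,0.02,-0.002,0,-0.010,0,0.02,-0.003,0,-0.010,0,0.02,-0.003,0,-0.010,0]' | python3 nudge.py 60;python3 m.py; python3 rim.py w13
python3 - <<'E'
from h import *
p=arm.camera_params('wrist');H=np.array(p['hand_eye'])
from scipy.optimize import brentq
for nm,y,zt in(('w12',.0535,.1562-.138),):
  for zh in(.006,.008,.010):
    xh=brentq(lambda x:proj([[x-.006,y,zh]],p,H)[0][1]-21.7,.05,.2)
    for row in(-1,0,1):
        xp=brentq(lambda x:proj([[x+.004,y,zt]],p,H)[0][1]-row,.05,.2);print(zh,row,'hole x',round(xh,4),'post x',round(xp,4),proj([[xp,y+.004,zt],[xh,y+.006,zh],[xh,y-.006,zh]],p,H).round(1).tolist())
# predicted tip in tool frame from stand pose
v=(.5278,-.2270,-.0414);c,s=np.cos(v[2]),np.sin(v[2])
for y in(.054,-.054):
    w=np.array([v[0]+c*.084-s*y,v[1]+s*.084+c*y,.138]);print('pred tool',R.from_euler('xyz',[np.pi,0,-.042]).inv().apply(w-[.4958,-.2260,.1562]))
E
```

```text
t: 20.75
eef_pos: [0.4945, -0.2259, 0.152]
ee_rot: [-3.141, 0.001, -0.042]
force: [-0.6, 0.5, -6.9]
width: 0.0289
gripper_force: 60.0
M [-0.08  0.43 -0.02] F [-0.6  0.5 -6.9] z [ 0.4944737  -0.22591915  0.15199649]
0.006 -1 hole x 0.1155 post x 0.1169 [[413.2, 8.9], [427.7, 6.1], [399.4, 6.0]]
0.006 0 hole x 0.1155 post x 0.1165 [[413.1, 9.9], [427.7, 6.1], [399.4, 6.0]]
0.006 1 hole x 0.1155 post x 0.1161 [[413.0, 10.8], [427.7, 6.1], [399.4, 6.0]]
0.008 -1 hole x 0.1159 post x 0.1169 [[413.2, 8.9], [425.9, 6.3], [398.0, 6.2]]
0.008 0 hole x 0.1159 post x 0.1165 [[413.1, 9.9], [425.9, 6.3], [398.0, 6.2]]
0.008 1 hole x 0.1159 post x 0.1161 [[413.0, 10.8], [425.9, 6.3], [398.0, 6.2]]
0.01 -1 hole x 0.1162 post x 0.1169 [[413.2, 8.9], [424.2, 6.5], [396.7, 6.4]]
0.01 0 hole x 0.1162 post x 0.1165 [[413.1, 9.9], [424.2, 6.5], [396.7, 6.4]]
0.01 1 hole x 0.1162 post x 0.1161 [[413.0, 10.8], [424.2, 6.5], [396.7, 6.4]]
pred tool [ 0.11598135 -0.05439488  0.0182    ]
pred tool [0.11604615 0.0536051  0.0182    ]Traceback (most recent call last):
  File "rim.py", line 11, in <module>
    rims(__import__('sys').argv[1])
    ~~~~^^^^^^^^^^^^^^^^^^^^^^^^^^^
  File "rim.py", line 9, in rims
    out=dict(Lrim=130+cross(g[4,130:165],120,0),Rrim=440-cross(g[4,440:400:-1],120,0),Lbot=35-cross(g[35:0:-1,160],100,0),Rbot=35-cross(g[35:0:-1,411],100,0),back=80+cross(g[80:112,250],120,0),step=210-cross(g[210:180:-1,244],130,0))
                                                                                           ~~^~~~~~~~~~~~~~~~~~~~~~~~~~~~
TypeError: unsupported operand type(s) for -: 'int' and 'NoneType'
```

Near-end contact just tips the deck about its weak hinge, so the near holes need a bit more −x. I'll descend at the present x≈0.4945 in small steps.

```bash
echo '[0.02,0.0005,0,0.002,0,0.02,0.0005,0,0.003,0,0.02,0.0005,0,0.004,0,0.02,0.0005,0,0.005,0,0.02,0.0005,0,0.006,0,0.02,0.0005,0,0.006,0]' | python3 nudge.py 60;python3 m.py
python3 - <<'E'
from h import *
f=arm.grab_frame('wrist');cv2.imwrite('pics/w14.png',f[:,:,::-1])
g=cv2.cvtColor(f,cv2.COLOR_RGB2GRAY)
for x0 in(160,411):
    for y in range(0,30,3): print(y,' '.join('%3d'%g[y,x] for x in range(x0-20,x0+21,2)))
print('back',[int(v) for v in g[88:112,250]])
print('stepL',[(y,int(g[y,244])) for y in range(180,210,2)])
E
```

```text
t: 21.3
eef_pos: [0.4954, -0.226, 0.1463]
ee_rot: [-3.142, 0.0, -0.042]
force: [-0.5, -0.1, -6.6]
width: 0.0294
gripper_force: 60.0
M [-0.03  0.43 -0.03] F [-0.5 -0.1 -6.6] z [ 0.49535976 -0.22600761  0.14631265]
0 156 135 110  74  71  82 142 164 170 171 168 169 169 166 135 105 123 153 166 166 165
3 165 144 119  82  74  93 155 169 172 170 168 168 169 171 153 107 117 158 172 173 173
6 169 153 132  91  77  96 155 171 170 169 168 169 172 170 164 112 118 157 172 173 172
9 165 160 145 116  85  77 134 169 167 167 167 171 172 172 153 102 131 163 167 167 168
12 163 163 156 142 116  98 140 160 163 166 169 172 173 159 116 114 150 165 165 165 163
15 162 160 161 158 148 128 124 148 140 133 140 142 127 105 118 150 162 162 164 164 162
18 161 161 160 160 159 155 150 146 152 134 107 107 123 140 155 160 162 163 163 162 160
21 159 159 160 160 160 161 159 159 158 155 155 155 158 161 158 161 161 162 161 162 160
24 159 157 160 159 159 160 158 157 157 159 159 159 161 159 160 159 159 161 161 158 159
27 156 157 156 157 158 157 155 156 158 157 158 158 158 158 157 159 158 157 158 156 159
0 223 223 221 202 134
[... 432 characters left out ...]
 164 124 126 156 180 187 168 155 139 120 146 179 202 211 211 211
18 218 219 219 218 218 216 196 162 138 123 123 148 157 158 175 200 215 217 217 217 217
21 223 221 223 222 222 221 221 218 213 205 202 204 211 217 219 220 220 220 221 220 221
24 222 223 222 222 223 222 221 222 223 222 222 221 223 222 222 223 222 222 222 220 220
27 222 222 221 222 222 221 222 221 221 221 221 222 221 221 221 220 221 221 221 221 221
back [178, 180, 181, 180, 179, 165, 132, 98, 73, 65, 69, 76, 74, 73, 73, 75, 75, 72, 74, 75, 76, 74, 72, 75]
stepL [(180, 44), (182, 43), (184, 41), (186, 60), (188, 73), (190, 80), (192, 79), (194, 76), (196, 120), (198, 178), (200, 186), (202, 186), (204, 187), (206, 185), (208, 185)]
```

The tips are now centred in the tail holes, the deck is level and there is no contact force. Continuing down.

```bash
echo '[0.02,0,0,0.001,0,0.02,0,0,0.002,0,0.02,0,0,0.003,0,0.02,0,0,0.003,0]' | python3 nudge.py 60;python3 m.py
echo '[0.02,0,0,0.0007,0,0.02,0,0,0.0014,0,0.02,0,0,0.002,0,0.02,0,0,0.002,0]' | python3 nudge.py 60;python3 m.py
```

```text
t: 21.68
eef_pos: [0.4954, -0.226, 0.1434]
ee_rot: [-3.142, 0.0, -0.042]
force: [0.1, -0.6, -6.3]
width: 0.0287
gripper_force: 60.0
M [-0.17  0.33 -0.02] F [ 0.1 -0.6 -6.3] z [ 0.4953547  -0.22603183  0.14339242]
t: 22.02
eef_pos: [0.4955, -0.2261, 0.1417]
ee_rot: [3.141, -0.0, -0.042]
force: [0.2, -0.6, -3.3]
width: 0.029
gripper_force: 63.2
M [-0.01  0.62 -0.01] F [ 0.2 -0.6 -3.3] z [ 0.49550748 -0.22611615  0.14172642]
```

```bash
echo '[0.02,0,0,0.0005,0,0.02,0,0,0.001,0,0.02,0,0,0.0015,0,0.02,0,0,0.0015,0]' | python3 nudge.py 60;python3 m.py
python3 - <<'E'
from h import *
f=arm.grab_frame('wrist');cv2.imwrite('pics/w15.png',f[:,:,::-1])
g=cv2.cvtColor(f,cv2.COLOR_RGB2GRAY)
for x0 in(160,411):
    for y in range(0,30,3): print(y,' '.join('%3d'%g[y,x] for x in range(x0-20,x0+21,2)))
print('back',[int(v) for v in g[88:112,250]])
print('stepL',[(y,int(g[y,244])) for y in range(180,210,2)])
E
```

```text
t: 22.35
eef_pos: [0.4956, -0.2262, 0.1407]
ee_rot: [3.141, -0.001, -0.042]
force: [-1.9, -0.1, 2.1]
width: 0.0288
gripper_force: 68.3
M [ 0.38  1.3  -0.01] F [-1.9 -0.1  2.1] z [ 0.49560729 -0.22615218  0.14068891]
0 155 158 159 163 167 171 172 170 169 168 171 168 137  99  98 110 122 128 138 160 161
3 160 158 160 163 169 172 170 168 168 167 170 173 156 106  94  96  97 115 133 151 164
6 169 168 171 169 173 169 169 169 169 171 171 171 147  97  89  88  88  90 109 149 171
9 176 175 175 170 165 168 168 170 170 173 173 166 119  84  83  84  85  87 102 146 167
12 171 169 170 169 154 142 147 159 165 162 145 109  80  79  79  81  81  83 110 144 156
15 167 168 168 167 163 145 121  91  84  83  74  75  75  75  76  77  79  88 127 150 154
18 164 164 165 165 162 160 150 129  98  92  81  75  73  75  74  76  94 127 147 153 150
21 162 163 165 163 166 164 162 156 147 144 141 120  98  90 102 119 138 149 151 149 151
24 163 162 162 162 163 164 165 164 163 161 159 157 155 156 151 147 150 150 151 149 151
27 163 161 160 162 160 162 162 162 162 162 161 162 162 163 162 157 155 152 153 151 148
0 224 221 195 135 
[... 436 characters left out ...]
105 107 112 114 119 122 127 127 114 130 166 201 205 206 213 214
18 213 212 200 153 115 111 112 115 117 121 130 124 103 127 163 193 200 200 203 209 209
21 219 219 218 208 178 137 115 114 121 145 155 142 158 187 204 207 207 206 210 214 210
24 222 222 222 222 221 215 202 194 191 195 201 212 217 215 214 215 214 214 218 220 214
27 223 224 223 223 222 222 222 222 222 223 222 222 222 217 217 218 221 222 221 221 219
back [183, 182, 184, 184, 183, 180, 160, 117, 84, 65, 47, 37, 45, 60, 69, 75, 74, 76, 76, 75, 75, 75, 76, 75]
stepL [(180, 39), (182, 41), (184, 42), (186, 59), (188, 73), (190, 80), (192, 80), (194, 77), (196, 115), (198, 182), (200, 189), (202, 190), (204, 190), (206, 190), (208, 191)]
```

Tail is on its collars and the near holes hang on the tapers. I'll wiggle to find the drop direction, watching the force.

```bash
echo '[0.02,-0.0005,0,0,0,0.02,-0.001,0,0,0,0.02,-0.001,0,0,0]' | python3 nudge.py 60 >/dev/null;python3 m.py
echo '[0.02,0.0005,0.0005,0,0,0.02,0.0005,0.001,0,0,0.02,0.0005,0.001,0,0]' | python3 nudge.py 60 >/dev/null;python3 m.py
echo '[0.02,0,-0.001,0,0,0.02,0,-0.002,0,0,0.02,0,-0.002,0,0]' | python3 nudge.py 60 >/dev/null;python3 m.py
```

```text
M [-0.27  0.48  0.1 ] F [-1.2 -0.4 -6.9] z [ 0.4942526  -0.2259953   0.13981577]
M [-0.01  0.42  0.07] F [-0.5 -0.3 -7.2] z [ 0.49420394 -0.22684015  0.13911299]
M [-1.83  0.66  0.08] F [-1.9 -4.4 -9.2] z [ 0.49430836 -0.2254475   0.13966338]
```

The −x shift released it, with the force back to the deck's weight. I'll recentre y and lower.

```bash
echo '[0.02,0,0.001,0,0,0.02,0,0.001,0.001,0,0.02,0,0.001,0.002,0,0.02,0,0.001,0.002,0]' | python3 nudge.py 60 >/dev/null;python3 m.py
echo '[0.02,0,0,0.0007,0,0.02,0,0,0.0014,0,0.02,0,0,0.002,0,0.02,0,0,0.002,0]' | python3 nudge.py 60 >/dev/null;python3 m.py
```

```text
M [-0.61  1.43  0.07] F [-2.9 -2.3 -5.7] z [ 0.49430926 -0.2259987   0.13783846]
M [-0.29  2.35  0.14] F [-5.6  0.2 -1.8] z [ 0.49410922 -0.22606482  0.13615915]
```

```bash
echo '[0.02,-0.0005,0,0,0,0.02,-0.0007,0,0,0,0.02,-0.0007,0,0,0]' | python3 nudge.py 60 >/dev/null;python3 m.py
echo '[0.02,0,0,0.0007,0,0.02,0,0,0.0014,0,0.02,0,0,0.0014,0]' | python3 nudge.py 60 >/dev/null;python3 m.py
```

```text
M [-0.51  1.81  0.08] F [-3.9 -1.7 -3.3] z [ 0.49412886 -0.2260396   0.13619528]
M [-0.55  1.79  0.08] F [-3.3 -1.  -2.7] z [ 0.49410995 -0.22599955  0.1345403 ]
```

```bash
python3 - <<'E'
from h import *
f=arm.grab_frame('wrist');cv2.imwrite('pics/w16.png',f[:,:,::-1])
g=cv2.cvtColor(f,cv2.COLOR_RGB2GRAY)
for x0 in(160,411):
    for y in range(0,30,3): print(y,' '.join('%3d'%g[y,x] for x in range(x0-20,x0+21,2)))
print('back',[int(v) for v in g[88:112,250]])
E
```

```text
0 161 162 166 168 165 167 169 170 168 149  95  84  84  83  85  90 113 144 164 165 167
3 162 140 146 162 168 168 169 169 154 104  78  80  79  82  83  86 112 147 164 166 168
6 169 151 127 107 121 135 133 111  85  76  76  76  76  78  78  82 116 145 156 156 160
9 166 158 143 110  82  71  76  72  73  74  72  74  74  75  78  85 120 147 152 151 156
12 163 162 152 137 108  95 111  97  76  74  73  73  73  73  78 107 140 151 150 150 150
15 160 161 162 155 146 122 121 148 142 118  92  79  74  82 110 139 147 149 149 149 150
18 160 160 161 161 158 153 146 146 153 156 152 146 139 139 144 148 149 146 148 150 149
21 159 160 158 160 159 161 160 158 159 156 157 157 160 153 148 148 147 146 147 147 147
24 158 155 159 160 158 158 160 160 160 159 160 159 160 159 159 158 158 158 152 154 149
27 154 156 157 156 156 155 157 156 155 155 155 158 157 157 156 157 157 158 156 158 158
0 223 222 220 189 106  85  84  87  95  98 110 199 236 238 238 239 239 239 239 234 221
3 222 222 218 171  94  84  87  92  98 102 107 119 192 233 237 239 238 234 215 209 221
6 221 220 214 172 101  93  96  98 102 103 109 112 117 136 157 172 153 152 171 203 210
9 218 217 214 188 123 100  99 103 104 107 112 115 120 122 123 112 108 150 188 203 205
12 213 213 213 205 165 116 106 107 111 114 117 120 123 126  99 103 141 176 200 201 202
15 213 214 213 214 203 170 131 114 117 122 128 143 149 125 122 152 186 201 202 201 202
18 219 220 219 219 219 217 199 176 168 167 167 167 165 176 196 209 211 211 210 211 211
21 222 222 221 222 222 222 221 220 219 217 216 217 219 220 221 220 216 213 214 218 218
24 223 222 222 222 222 222 222 223 222 223 221 222 221 221 221 222 220 217 219 221 221
27 222 222 221 221 221 220 221 220 221 220 221 221 221 221 220 220 220 221 221 221 219
back [180, 180, 180, 181, 176, 157, 115, 81, 65, 60, 67, 72, 74, 73, 74, 75, 74, 73, 73, 75, 72, 74, 74, 73]
```

The deck is level and nearly home at TCP 0.1345. Seating it the last bit.

```bash
echo '[0.02,0,0,0.0007,0,0.02,0,0,0.0014,0,0.02,0,0,0.0014,0]' | python3 nudge.py 60 >/dev/null;python3 m.py
echo '[0.02,0,0,0.0006,0,0.02,0,0,0.001,0,0.02,0,0,0.001,0]' | python3 nudge.py 60 >/dev/null;python3 m.py
```

```text
M [-0.56  1.71  0.07] F [-3.7 -1.3 -3.4] z [ 0.49421523 -0.22598328  0.13310525]
M [-0.6   1.81  0.09] F [-3.6 -0.2 -2.9] z [ 0.4941959  -0.22598512  0.13215159]
```

Still sliding, with steady friction and no seat yet.

```bash
echo '[0.02,0,0,0.0006,0,0.02,0,0,0.001,0,0.02,0,0,0.001,0]' | python3 nudge.py 60 >/dev/null;python3 m.py
echo '[0.02,0,0,0.0006,0,0.02,0,0,0.001,0,0.02,0,0,0.001,0]' | python3 nudge.py 60 >/dev/null;python3 m.py
```

```text
M [-0.57  1.79  0.09] F [-4.5 -0.5 -3.1] z [ 0.49419379 -0.22599494  0.13116729]
M [-0.22  2.38  0.06] F [-6.   0.4  0.7] z [ 0.49413918 -0.2260288   0.13064288]
```

```bash
echo '[0.02,0,0,0.0006,0,0.02,0,0,0.001,0,0.02,0,0,0.001,0,0.02,0,0,0.001,0]' | python3 nudge.py 60 >/dev/null;python3 m.py
python3 - <<'E'
from h import *
f=arm.grab_frame('wrist');cv2.imwrite('pics/w17.png',f[:,:,::-1])
g=cv2.cvtColor(f,cv2.COLOR_RGB2GRAY)
for x0 in(160,411):
    for y in range(0,27,3): print(y,' '.join('%3d'%g[y,x] for x in range(x0-20,x0+21,2)))
print('back',[int(v) for v in g[88:112,250]])
print('stepL',[(y,int(g[y,244])) for y in range(180,210,2)])
E
```

```text
M [0.27 3.28 0.12] F [-9.2  1.   6.8] z [ 0.49392679 -0.22602703  0.13020929]
0 150 161 165 167 168 166 143  89  78  79  78  79  80  80  92 131 155 162 169 171 171
3 130 107 116 130 121 103  81  74  73  76  74  75  76  80  97 134 154 155 157 160 169
6 143 116  82  73  71  72  71  75  72  73  75  74  76  76 100 135 151 151 151 154 163
9 152 137 110  88  93  94  79  71  72  74  72  73  76  87 123 144 149 150 149 148 157
12 158 154 143 123 109 138 139 111  84  76  74  75  92 124 142 145 146 147 146 148 155
15 159 158 157 152 142 133 144 152 149 139 126 126 136 141 145 147 146 146 144 145 150
18 156 155 157 158 156 156 155 155 156 156 156 156 150 144 147 145 145 145 147 145 147
21 155 156 156 156 155 157 156 158 157 156 158 158 152 153 152 149 144 149 146 145 147
24 153 154 154 154 155 155 155 155 155 155 155 156 156 154 156 155 153 155 154 155 149
0 222 221 223 221 195 117  82  87  91  94  99 102 107 113 169 229 236 237 236 235 221
3 220 220 219 219 197 120  88  93  97  98 100 102 108 112 116 129 152 171 156 152 174
6 217 216 216 215 203 148  98  97  99 101 105 106 110 113 118 123 122 115 127 156 189
9 212 214 213 213 210 183 133 105 105 107 110 112 117 118 121 111  92 108 146 181 199
12 213 214 214 213 211 208 182 140 113 112 115 118 127 137 133 104 123 154 186 200 200
15 218 218 218 219 217 217 216 199 169 149 156 159 163 152 148 163 188 205 208 208 208
18 221 222 222 220 220 220 221 220 219 215 208 205 205 207 213 218 218 219 214 213 212
21 223 223 222 222 221 222 222 221 222 220 222 221 222 222 221 221 221 221 218 215 216
24 221 221 221 221 222 221 221 221 221 221 220 221 220 221 220 220 220 221 219 217 217
back [178, 181, 177, 177, 169, 142, 102, 81, 77, 73, 72, 74, 75, 73, 73, 74, 74, 72, 74, 70, 74, 74, 74, 72]
stepL [(180, 44), (182, 41), (184, 45), (186, 62), (188, 74), (190, 80), (192, 79), (194, 73), (196, 117), (198, 179), (200, 185), (202, 183), (204, 184), (206, 185), (208, 184)]
```

```bash
python3 - <<'E'
import cv2,numpy as np
def cr(a,th):
    i=np.where((a[:-1]-th)*(a[1:]-th)<=0)[0];i=i[0];return i+(th-a[i])/(a[i+1]-a[i])
for n in('w7','w10','w11','w14','w15','w16','w17'):
    g=cv2.GaussianBlur(cv2.cvtColor(cv2.imread(f'pics/{n}.png'),cv2.COLOR_BGR2GRAY).astype(np.float32),(1,5),0)
    o=[]
    for r in(115,150,175):
        l=g[r,225:250];R=g[r,345:322:-1]
        o.append(round((345-cr(R,(R[0]+R.min())/2))-(225+cr(l,(l[0]+l.min())/2)),1))
    # deck outer edges at rows 60,150,230 (dark background vs board)
    e=[]
    for r in(60,120,180,230):
        a=g[r,60:200];b=g[r,520:400:-1]
        try:e.append((round(60+cr(a,90),1),round(520-cr(b,110),1)))
        except Exception: e.append(None)
    # tail end of bar: column 285 brightness rise
    c=g[100:170,285];print(n,o,e,'bartail',round(100+cr(c,120),1), 'batten/step',)
E
```

```text
w7 [np.float64(98.2), np.float64(95.2), np.float64(93.0)] [(np.float64(125.9), np.float64(442.9)), (np.float64(133.9), np.float64(435.4)), (np.float64(141.5), np.float64(490.0)), (np.float64(147.8), np.float64(422.2))] bartail 136.7 batten/step
w10 [np.float64(99.0), np.float64(95.9), np.float64(93.6)] [(np.float64(124.4), np.float64(444.1)), (np.float64(132.6), np.float64(436.4)), (np.float64(140.3), np.float64(429.1)), (np.float64(146.9), np.float64(422.6))] bartail 135.1 batten/step
w11 [np.float64(99.3), np.float64(95.9), np.float64(93.8)] [(np.float64(123.9), np.float64(444.4)), (np.float64(132.1), np.float64(436.8)), (np.float64(139.9), np.float64(429.3)), (np.float64(146.6), np.float64(423.0))] bartail 134.6 batten/step
w14 [np.float64(99.3), np.float64(96.5), np.float64(94.3)] [(np.float64(125.0), np.float64(444.2)), (np.float64(132.2), np.float64(437.2)), (np.float64(139.1), np.float64(430.4)), (np.float64(144.9), np.float64(424.7))] bartail 134.1 batten/step
w15 [np.float64(97.4), np.float64(95.3), np.float64(93.8)] [(np.float64(129.3), np.float64(440.1)), (np.float64(134.8), np.float64(434.9)), (np.float64(139.9), np.float64(429.7)), (np.float64(144.3), np.float64(425.4))] bartail 134.9 batten/step
w16 [np.float64(99.4), np.float64(96.6), np.float64(94.7)] [(np.float64(124.7), np.float64(443.9)), (np.float64(131.9), np.float64(437.2)), (np.float64(138.8), np.float64(430.8)), (np.float64(144.6), np.float64(425.3))] bartail 133.7 batten/step
w17 [np.float64(100.7), np.float64(97.5), np.float64(95.2)] [(np.float64(121.5), np.float64(446.7)), (np.float64(130.0), np.float64(439.0)), (np.float64(137.9), np.float64(431.4)), (np.float64(144.7), np.float64(425.2))] bartail 133.0 batten/step
```

The deck edges' width ratio, 1.159, matches a level board (1.1586 predicted). Its top comes out at 0.1276 m against 0.128 expected, so the deck is home. I'll unload slightly, release and rise.

```bash
echo '[0.02,0,0,-0.0007,0,0.02,0,0,-0.001,0,0.02,0,0,-0.001,0]' | python3 nudge.py 30;python3 m.py
echo '[0.06,0,0,0,0,0.06,0,0,0,0,0.06,0,0,0,0,0.06,0,0,0,0,0.06,0,0,0,0,0.06,0,0,0,0,0.06,0,0,-0.01,0,0.06,0,0,-0.025,0,0.06,0,0,-0.045,0,0.03,0,0,-0.06,0,0,-0.006,0,-0.06,0,0,-0.013,0,-0.06,0,0,-0.013,0,-0.06,0,0,-0.013,0,-0.06,0,0,-0.013,0,-0.06,0,0,-0.013,0,-0.06,0,0,-0.013,0,-0.06,0]' | python3 nudge.py 30;python3 m.py
```

```text
t: 26.0
eef_pos: [0.4941, -0.226, 0.1306]
ee_rot: [3.142, -0.0, -0.042]
force: [-5.7, 0.1, 0.5]
width: 0.0296
gripper_force: 30.0
M [-0.15  2.44  0.1 ] F [-5.7  0.1  0.5] z [ 0.49413885 -0.22600247  0.13064646]
t: 27.42
eef_pos: [0.4812, -0.2254, 0.1898]
ee_rot: [3.142, 0.001, -0.042]
force: [-0.0, 0.8, 0.2]
width: 0.0117
gripper_force: 0.0
M [-0.06  0.13 -0.07] F [-0.   0.8  0.2] z [ 0.48118468 -0.22544883  0.18984458]
```

```bash
echo '[0,0,0,0.004,0,0,0,0,0.01,0,0,0,0,0.014,0,0,0,0,0.018,0,0,0,0,0.022,0,0,0,0,0.026,0,0,0,0,0.03,0,0,0,0,0.034,0,0,0,0,0.038,0,0,0,0,0.042,0,0,0,0,0.046,0,0,0,0,0.05,0,0,0,0,0.053,0,0,0,0,0.056,0,0,0,0,0.058,0,0,0,0,0.059,0,0,0,0,0.059,0]' | python3 nudge.py 10;python3 m.py
echo '[0,0,0,0.001,0,0,0,0,0.002,0,0,0,0,0.002,0]' | python3 nudge.py 10;python3 m.py
```

```text
t: 28.83
eef_pos: [0.4811, -0.2254, 0.131]
ee_rot: [-3.142, 0.0, -0.042]
force: [0.1, -0.2, 0.7]
width: 0.0009
gripper_force: 0.0
M [-0.08  0.16  0.01] F [ 0.1 -0.2  0.7] z [ 0.4811335  -0.22539791  0.13099749]
t: 29.08
eef_pos: [0.4813, -0.2255, 0.1292]
ee_rot: [3.142, -0.0, -0.042]
force: [0.6, 0.2, 0.4]
width: 0.0005
gripper_force: 0.1
M [-0.14  0.17  0.04] F [0.6 0.2 0.4] z [ 0.48128996 -0.2254573   0.12922015]
```

```bash
echo '[0,0,0,0.0007,0,0,0,0,0.0014,0,0,0,0,0.0014,0]' | python3 nudge.py 10;python3 m.py
echo '[0,0,0,0.0005,0,0,0,0,0.001,0,0,0,0,0.001,0]' | python3 nudge.py 10;python3 m.py
```

```text
t: 29.33
eef_pos: [0.4813, -0.2255, 0.1281]
ee_rot: [3.142, -0.0, -0.042]
force: [-0.3, 0.5, 2.4]
width: 0.0008
gripper_force: 1.2
M [0.08 0.49 0.05] F [-0.3  0.5  2.4] z [ 0.48127955 -0.22545285  0.12806236]
t: 29.58
eef_pos: [0.4813, -0.2255, 0.1278]
ee_rot: [3.141, -0.001, -0.041]
force: [-4.1, 2.4, 10.6]
width: 0.0007
gripper_force: 5.0
M [0.8  1.43 0.01] F [-4.1  2.4 10.6] z [ 0.48130322 -0.22548925  0.12783099]
```

The pull is pressed flush at z=0.128, exactly the home height of the deck top. I'll rise, back off and verify from above.

```bash
echo '[0,0,0,-0.003,0,0,0,0,-0.015,0,0,0,0,-0.04,0,0,0,0,-0.08,0,0,-0.03,0,-0.1,0,0,-0.065,0,-0.1,0,0,-0.065,0,-0.1,0,0,-0.065,0,-0.1,0,0,-0.065,0,-0.1,0]' | python3 nudge.py 10;python3 m.py
python3 - <<'E'
from h import *
p,T=campose('wrist')
f=arm.grab_frame('wrist');cv2.imwrite('pics/w18.png',f[:,:,::-1])
g=cv2.cvtColor(f,cv2.COLOR_RGB2GRAY)
c,s=np.cos(np.pi-.0414),np.sin(np.pi-.0414)
P=np.array([[-.1,-.07],[-.1,.07],[.1,-.07],[.1,.07],[-.046,0],[-.03,0],[.064,-.015],[.064,.015],[-.084,-.054],[-.084,.054],[.084,-.054],[.084,.054]])
uv=proj(np.c_[.5278+c*P[:,0]-s*P[:,1],-.227+s*P[:,0]+c*P[:,1],[.128]*len(P)],p,T);print(np.round(uv,1).tolist())
print('col285',[(y,int(g[y,285])) for y in range(0,250,4)])
for fr in (.2,.5,.8):
    r=int(uv[0][1]*(1-fr)+uv[2][1]*fr)
    if r>=0: 
        a=np.abs(np.diff(cv2.GaussianBlur(g[r:r+1],(5,1),0)[0].astype(int)));b=np.where(a>25)[0];print(r,b.tolist())
E
```

```text
t: 30.33
eef_pos: [0.4164, -0.2227, 0.2271]
ee_rot: [3.142, -0.001, -0.042]
force: [-0.2, 0.9, 0.4]
width: 0.0006
gripper_force: 0.0
M [-0.08  0.08 -0.02] F [-0.2  0.9  0.4] z [ 0.41642993 -0.22274964  0.22705438]
[[169.1, -135.8], [402.1, -135.9], [194.7, 185.5], [376.9, 185.3], [285.7, -33.4], [285.7, -5.5], [265.4, 138.3], [306.1, 138.2], [197.6, -104.1], [373.7, -104.1], [214.2, 165.0], [357.4, 164.9]]
col285 [(0, 92), (4, 173), (8, 129), (12, 167), (16, 137), (20, 163), (24, 185), (28, 187), (32, 186), (36, 186), (40, 187), (44, 187), (48, 187), (52, 186), (56, 187), (60, 187), (64, 187), (68, 188), (72, 188), (76, 188), (80, 187), (84, 187), (88, 187), (92, 187), (96, 188), (100, 187), (104, 187), (108, 185), (112, 186), (116, 185), (120, 186), (124, 185), (128, 186), (132, 184), (136, 166), (140, 124), (144, 188), (148, 238), (152, 237), (156, 233), (160, 236), (164, 233), (168, 232), (172, 234), (176, 231), (180, 229), (184, 214), (188, 18), (192, 16), (196, 14), (200, 17), (204, 15), (208, 12), (212, 18), (216, 21), (220, 18), (224, 15), (228, 19), (232, 20), (236, 21), (240, 16), (244, 21), (248, 22)]
24 [179, 180, 181, 251, 263, 318, 319, 388, 389, 390]
121 [187, 188, 189, 305, 308, 381, 382]
```

```bash
python3 -c "
from station import arm
print(arm.job_done())"
```

```text
the job is handed in; nothing more can be done
None
```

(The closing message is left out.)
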